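# Gauge the pod tube and set its stock marker

### The job

Find out how far down the coffee pods are in the steel tube: lower the banded gauge rod, foot first, gently down the tube (do not drop it) until it stands on the hidden pods, and let go of it. Then read the length of rod that sticks out above the rim and slide the blue marker along the caddy's scale to the same length, as near as you can by eye. Leave the rod standing in the tube and the other things where they are.

Things in the scene. Friction and masses are not known exactly. Their poses are not given: they have to be found in the camera images.
- caddy: coffee-pod caddy, fixed to the surface: wooden base 90 mm (its x) by 270 mm (its y) by 12 mm thick, origin under the base's centre, z up. On it, at its own y = +95 mm, x = 0, stands an opaque steel pod tube, 52 mm outside and 42 mm inside diameter, rim 112 mm above the surface; at x = -24 mm a banded scale strip runs from y = +35 mm (zero) to y = -115 mm (150 mm); at x = +14 mm, beside the strip, the straight rail of the blue marker.
- tube_rim (a point): centre of the tube's open mouth, at rim height, 112 mm above the surface (caddy's axes). An unknown 38 to 86 mm below it lies the flat top of the pod stack, which does not give way.
- scale_zero (a point): zero end of the scale strip, the end nearest the tube, on top of the base 12 mm above the surface (caddy's axes). Readings grow along the caddy's -y, away from the tube. Bands are 10 mm long, white and green in turn, every fifth (40-50, 90-100, 140-150 mm) red: the same bands as on the rod.
- marker (a joint): reading of the blue marker on the scale in m, 0 to 0.150: distance of its pointer from the zero end. It starts at 0.13 to 0.15, the far end; it slides with about 1.5 N of friction and stays where it is left.
- marker_tab (a point): point on the vertical axis of the marker's upright grip tab, 5 mm under its top, 52 mm above the surface. The tab is 18 mm across the rail (caddy's x) and 22 mm along it, from 27 to 57 mm above the surface, on a foot 34 mm by 30 mm; tab and pointer have the same position along the scale. (This point's own axes are the caddy's turned 45 degrees about x; only its position matters for handling.)
- gauge_rod: loose gauge rod, 150 mm long, 150 g, standing upright on its heavy steel foot: round stem 16 mm in diameter, foot 36 mm in diameter and 16 mm high with a bevelled edge. Origin at the centre of the foot's underside, z along the rod to its top. Stem banded from its top end down: each band 10 mm, white and green in turn, every fifth (40-50, 90-100 mm from the top) red.
- rod_mid (a point): the rod's centre, on its axis, 75 mm above the foot's underside.
- rod_top (a point): centre of the rod's top end, 150 mm above the foot's underside. Its height above the tube rim is the exposed length.
- rod_foot (a point): centre of the foot's underside.
- mug: white mug with a handle, 86x122 mm, 96 mm tall; bystander, origin under its centre
- bowl: small patterned bowl, 73x91 mm, 46 mm tall; bystander, origin under its centre
- timer: white wind-up kitchen timer, 66 mm across, 60 mm tall; bystander, origin under its centre
- teaspoon: steel teaspoon lying flat, 139 mm long, 10 mm high; bystander, origin under its centre
- jar: glass pasta jar with a green lid, 95 mm across, 137 mm tall; bystander, origin under its centre
- carafe: conical glass oil carafe with a cork, 116 mm across, 228 mm tall; bystander, origin under its centre
- grinder: pepper grinder, 54 mm across, 136 mm tall; bystander, origin under its centre
- candle: green candle in a glass, 76 mm across, 90 mm tall; bystander, origin under its centre

How it is judged:
By the outcome, as a careful person would: the job done as asked, in the order asked, and still so for the second after the job is handed in, with the robot touching nothing.
It also fails if it takes over 54 s, if anything falls off the work surface, if the arm or the gripper's body presses on something with over 40 N, if the wrist force passes 120 N, or if a joint passes its speed limit or range.

### The arm

A 6-joint arm with a two-finger parallel gripper is mounted at the origin on a cart in front of the work surface, level with it; the furniture and walls round the work are solid. World frame = base frame: x ahead of the robot, y to its left, z up, the work surface at z = 0. Lengths are in m, angles in rad, forces in N, time in s.
With the tool pointing down it reaches from about 0.35 to 0.875 m from the base axis. Payload 4.2 kg.
Tool frame: the origin (TCP) lies at the very end of the fingers, on their centre line; the grasp point (between the pads) lies 19 mm behind it; z points along the fingers, y is the direction in which the jaws open and shut (so a half turn about z gives the same grasp; the last joint's range is limited). The gripper opens to 87 mm and grips with 3 to 60 N. Pads are 19 mm wide; open, the fingers measure 117 mm over their backs; the gripper's body (75 mm by 190 mm) begins 51 mm behind the grasp point.
Start: joints at [-1.071, 0.385, 0.008, 0, -1.194, -0.259], TCP at [0.149, -0.607, 0.198] pointing down, gripper open.
Joint ranges: [-3.14, 3.14], [-1.21, 2.06], [-1.07, 1.41], [-3.16, 2.05], [-2.99, -0.16], [-3.1, 3.1]. Speed limits (rad/s): [2.79, 2.79, 3.14, 3.14, 3.14, 3.14].

### API

Orientations are given as a 3x3 rotation matrix whose columns are the frame's x, y, z axes.
In Python, from station import r, snapshot gives the robot as it stands.
- The arm moves only by the tool arm_command, never from a script. Its argument "series" is text: rows parted by semicolons, each of 7 numbers parted by spaces: the shift along the tool's x, y, z in units of 30 mm (1.0 is 30 mm), then the turn, a rotation vector about the tool's x, y, z in units of 5 degrees (1.0 is 5 degrees), then the finger opening in mm, from 0 to 87. In form: x y z wx wy wz grip; .... A call has 1 to 20 rows; each row shifts and turns the commanded pose from where the row before left it, along the tool's axes as they then stand; what a row does not reach is not made up. A row lasts 1/12 s, in which the tool goes at most 41.7 mm and 7.16 degrees, less where a joint would pass 70% of its speed; a pose out of reach is approached as far as the arm can. A call is refused whole if a number of a shift passes 1 or a number of a turn 1, either way. A call with a gripper value outside its range is refused whole. The fingers move at their own pace and stop on an object; "force" is the grip in N (left out, the last holds). Time passes only in rows, so rows that do not move let the fingers close. It gives the time, the measured TCP pose, the force and the opening at its end, in the units of the state.
- r.sense(): the state, without advancing time (a new reading comes with each control period).
- snapshot(name): name is "scene" or "side" or "wrist"; returns a dict with "frame" (400x640x3 uint8, red, green, blue), "range_z" (400x640 float32, m along the optical axis (not along the pixel's ray), 0 where there is no reading), "intrinsics" (3x3 intrinsics, pixels), "world_from_camera" (4x4, takes a point from camera to world coordinates). Camera axes: x right, y down, z forward; pixel columns grow to the right and rows downward; lengths in m; the calibration is good to about 2 mm. A picture is of the moment at which its call begins.
- r.hand_in(): hands the job in, once; it reports no verdict.
The state is a dict: "time": time; "qpos": joint angles; "qd": joint speeds; "tau": joint torques, N m; "position": TCP position; "ee_rot": TCP orientation; "ft_force": force on the tool from outside, world axes, zero at the start; "moment": the same for the moment, N m; "width": finger opening in m.
Only numpy, scipy, OpenCV 4.12 (cv2) and the standard library are available. Lean on these libraries where they do the work, as an engineer would, in place of code of your own. Each camera call takes 0.05 s, during which the arm holds its last target.

## Working session

There is one attempt and no reset: what is moved stays moved. The work goes in short steps, Python scripts to look and compute and a tool call to move; the robot and the scene stay as the last step left them, time stands still between calls to the robot, and variables do not carry over. Pictures are saved under pics/ and viewed, and the job is handed in when it is done.

Besides the shell and the picture viewer there is one more tool, called after ">>>" by a JSON object that holds its "name" and its "arguments", one argument or row to a line. arm_command: Moves the arm, as the interface text tells. Its arguments: {"type":"object","properties":{"series":{"type":"string"},"force":{"type":"number"}},"required":["series"]}

```bash
mkdir -p pics; ls
cat > h.py <<'E'
import numpy as np, cv2
from station import r, snapshot
def snap(n,f):
    s=snapshot(n); cv2.imwrite('pics/'+f,s['frame'][:,:,::-1]); np.savez(''+f[:-4]+'.npz',**s); return s
def load(f): return dict(np.load(''+f+'.npz'))
def pts(s):
    K=s['intrinsics'];T=s['world_from_camera'];z=s['range_z']
    v,u=np.mgrid[:400,:640]
    P=np.stack([(u-K[0,2])/K[0,0]*z,(v-K[1,2])/K[1,1]*z,z],-1)
    return P@T[:3,:3].T+T[:3,3]
def proj(s,p):
    K=s['intrinsics'];T=np.linalg.inv(s['world_from_camera']);c=T[:3,:3]@p+T[:3,3];q=K@c;return q[:2]/q[2]
E
python3 - <<'E'
from h import *
for n in ['scene','side','wrist']:
    s=snap(n,n+'1.png'); print(n,s['world_from_camera'].round(3).tolist(),s['intrinsics'][0,0])
print(r.sense())
E
```

```text
pics
scene [[-0.946, -0.278, 0.17, 0.327], [-0.326, 0.8, -0.505, 0.637], [0.004, -0.533, -0.846, 1.242], [0.0, 0.0, 0.0, 1.0]] 428.9354686283962
side [[-0.766, -0.471, 0.438, 0.107], [-0.643, 0.545, -0.538, 0.51], [0.014, -0.693, -0.72, 0.846], [0.0, 0.0, 0.0, 1.0]] 387.36300367324253
wrist [[-0.238, 0.936, 0.26, 0.076], [0.971, 0.229, 0.065, -0.625], [0.001, 0.268, -0.963, 0.384], [0.0, 0.0, 0.0, 1.0]] 285.4811055754452
{'time': 0.15, 'qpos': array([-1.07142120e+00,  3.85392247e-01,  6.94689011e-03, -3.02800301e-04,
       -1.19400268e+00, -2.58593706e-01]), 'qd': array([ 2.69182593e-04, -7.38709045e-04,  4.73433135e-03,  1.82547336e-03,
        2.23904397e-05,  1.61638553e-04]), 'tau': array([-2.51468555e-04, -3.91052985e+01,  1.87586045e+01,  4.22231421e+00,
        1.23664539e-02, -1.37418233e-04]), 'position': array([ 0.14891708, -0.60649881,  0.19701358]), 'ee_rot': array([[-9.71178508e-01, -2.38352701e-01, -5.43782363e-04],
       [-2.38353274e-01,  9.71177226e-01,  1.58482287e-03],
       [ 1.50362235e-04,  1.66875822e-03, -9.99998596e-01]]), 'ft_force': array([-0.74164497, -1.25499471,  0.18184211]), 'moment': array([ 0.02963352, -0.01467219,  0.00666841]), 'width': 0.08693647988116462}
```

View pics/scene1.png

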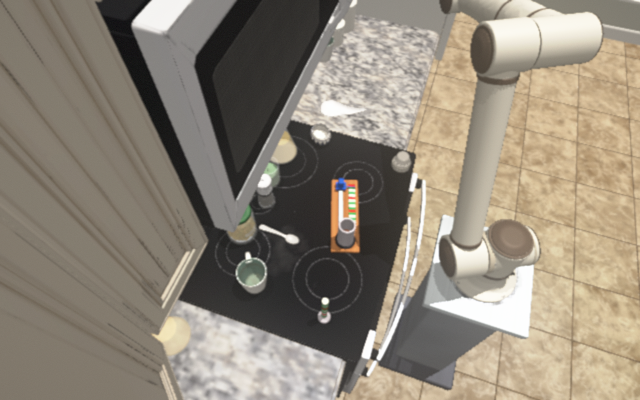

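View pics/side1.png

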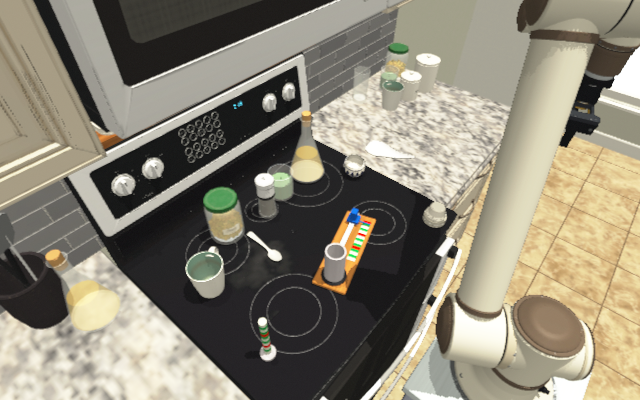

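View pics/wrist1.png

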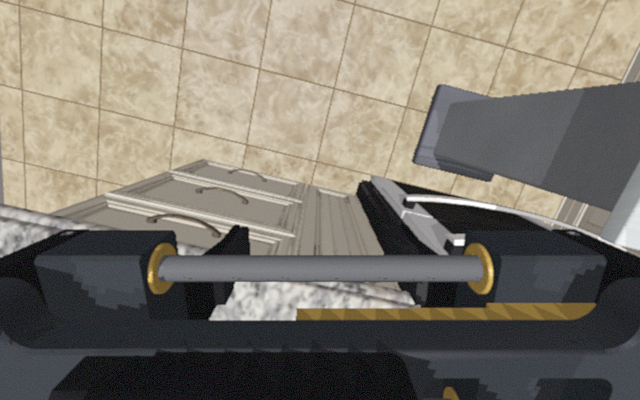

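The scene and side views show the rod standing on the cooktop's left (side about (265,340)), the tube at (335,260), and the marker at the far end of the caddy (353,215). The gripper is off to the right. Next I'll measure positions.

Run:
```python
from h import *
s=load('side1')
P=pts(s); f=s['frame']
cv2.imwrite('pics/side1z.png',cv2.resize(f[190:370,220:400,::-1],None,fx=3.3,fy=3.3,interpolation=cv2.INTER_CUBIC))
w=load('scene1'); cv2.imwrite('pics/scene1z.png',cv2.resize(w['frame'][140:340,220:420,::-1],None,fx=3,fy=3,interpolation=cv2.INTER_CUBIC))
for n in ['side1','scene1']:
    s=load(n);P=pts(s);hsv=cv2.cvtColor(s['frame'],cv2.COLOR_RGB2HSV).astype(int)
    ok=(s['range_z']>0)&(P[...,0]>.3)&(P[...,0]<.85)&(abs(P[...,1])<.5)
    # orange base top
    m=ok&(hsv[...,0]>5)&(hsv[...,0]<20)&(hsv[...,1]>150)&(hsv[...,2]>110)&(abs(P[...,2]-.012)<.008)
    Q=P[m];print(n,'base',m.sum(),cv2.minAreaRect((Q[:,:2]*1000).astype(np.float32)),np.median(Q[:,2]))
    print(cv2.boxPoints(cv2.minAreaRect((Q[:,:2]*1000).astype(np.float32))).round(0).tolist())
    m=ok&(hsv[...,0]>100)&(hsv[...,0]<130)&(hsv[...,1]>150)&(hsv[...,2]>60)&(P[...,2]>.015);Q=P[m]
    t=Q[Q[:,2]>Q[:,2].max()-.006]
    print('blue',len(Q),Q.mean(0).round(4),Q.min(0).round(4),Q.max(0).round(4),'top',t.mean(0).round(4),len(t))
    # rod: region near
    m=ok&(P[...,2]>.02)&(P[...,2]<.16)&(P[...,1]>.15)&(P[...,0]<.6)
    n_,lab,st,c=cv2.connectedComponentsWithStats(m.astype(np.uint8))
    for i in range(1,n_):
        if st[i,4]>25:
            Q=P[lab==i];print(st[i],Q.mean(0).round(4),Q.max(0).round(3),Q.min(0).round(3))
    # rim
    m=ok&(abs(P[...,2]-.112)<.004)&(abs(P[...,1])<.3)&(P[...,0]<.65)
    Q=P[m];print('rim',len(Q),Q.min(0),Q.max(0))
```

```text
side1 base 1095 ((455.1338806152344, -43.692626953125), (89.27960968017578, 271.0755310058594), 17.48933219909668) 0.010355865962388577
[[372.0, 72.0], [453.0, -186.0], [538.0, -160.0], [457.0, 99.0]]
blue 130 [ 0.4943 -0.1302  0.039 ] [ 0.461  -0.1488  0.0186] [ 0.5125 -0.1166  0.0579] top [ 0.4974 -0.1333  0.0555] 36
[258 318  13  36 285] [0.4094 0.3002 0.0988] [0.421 0.306 0.152] [0.405 0.289 0.02 ]
rim 127 [0.40181288 0.02030797 0.10804264] [0.451509   0.299559   0.11598531]
scene1 base 363 ((457.090576171875, -44.14949035644531), (87.33829498291016, 269.5947265625), 17.06685447692871) 0.011094156055688975
[[376.0, 72.0], [455.0, -186.0], [538.0, -160.0], [459.0, 98.0]]
blue 62 [ 0.4981 -0.1315  0.0427] [ 0.4838 -0.1486  0.0236] [ 0.5126 -0.121   0.0588] top [ 0.4997 -0.1347  0.0561] 20
[321 298   7  20 115] [0.4143 0.3003 0.1029] [0.423 0.305 0.153] [0.407 0.288 0.023]
rim 73 [0.4037664  0.01935291 0.10813308] [0.45361702 0.29718957 0.11554896]
```

View pics/side1z.png

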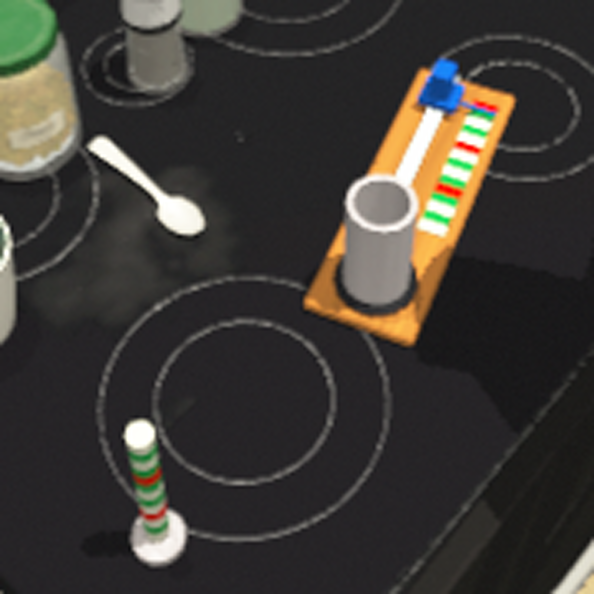

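View pics/scene1z.png

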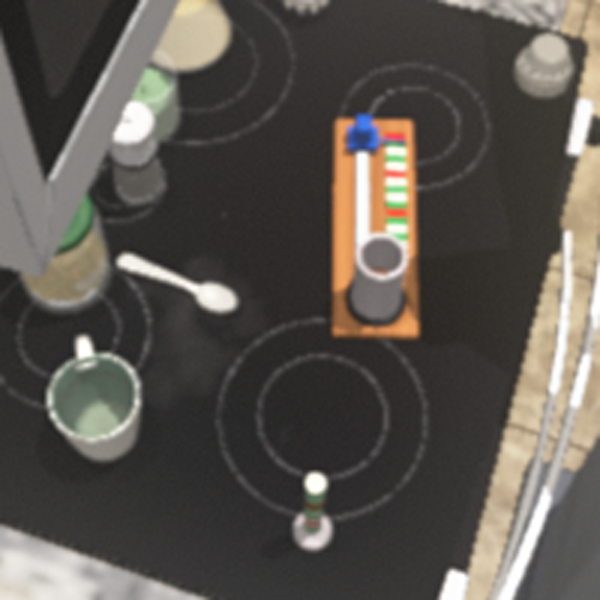

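Run:
```python
from h import *
from scipy.optimize import least_squares
for n in ['side1','scene1']:
    s=load(n);P=pts(s);ok=s['range_z']>0
    def cyl(R,z0,z1,c0,rad=.05):
        m=ok&(P[...,2]>z0)&(P[...,2]<z1)&(np.hypot(P[...,0]-c0[0],P[...,1]-c0[1])<rad);Q=P[m]
        f=least_squares(lambda c:np.hypot(Q[:,0]-c[0],Q[:,1]-c[1])-R,c0,loss='soft_l1',f_scale=.002);return f.x.round(4),len(Q),np.sqrt(np.mean(f.fun**2)).round(4)
    print(n,'stem',cyl(.008,.025,.14,[.415,.298]))
    m=ok&(P[...,2]>.1475)&(P[...,2]<.156)&(P[...,1]>.27)&(P[...,1]<.33)&(P[...,0]<.45);print('top',P[m].mean(0),m.sum())
    m=ok&(P[...,2]>.002)&(P[...,2]<.02)&(np.hypot(P[...,0]-.413,P[...,1]-.298)<.022);print('foot',P[m][:,:2].min(0),P[m][:,:2].max(0))
    print('rim',cyl(.0235,.109,.116,[.428,.047],.03))
    m=ok&(P[...,2]>.03)&(P[...,2]<.105)&(np.hypot(P[...,0]-.428,P[...,1]-.047)<.035)
    print('tube wall',cyl(.026,.03,.1,[.428,.047],.035))
```

```text
side1 stem (array([0.4136, 0.2973]), 208, np.float64(0.0005))
top [0.41336637 0.29747422 0.14899056] 50
foot [0.39584338 0.28070446] [0.43023769 0.31525644]
rim (array([0.4269, 0.0472]), 101, np.float64(0.0016))
tube wall (array([0.4271, 0.0471]), 497, np.float64(0.0026))
scene1 stem (array([0.4153, 0.2959]), 77, np.float64(0.0006))
top [0.41524365 0.29626366 0.14941713] 23
foot [0.39426198 0.27773871] [0.43260694 0.31862313]
rim (array([0.4283, 0.046 ]), 66, np.float64(0.0016))
tube wall (array([0.4289, 0.0468]), 282, np.float64(0.003))
```

>>> {"name": "arm_command", "arguments": {
  "series": "0 0 0 0 0 -1 87;0 0 0 0 0 -1 87;0 0 0 0 0 -1 87;0 0 0 0 0 -1 87;0 0 0 0 0 -1 87;0 0 0 0 0 -1 87;0 0 0 0 0 -1 87;0 0 0 0 0 -1 87;0 0 0 0 0 -1 87;0 0 0 0 0 -1 87;0 0 0 0 0 -1 87;0 0 0 0 0 -1 87;0 0 0 0 0 -1 87;0 0 0 0 0 -1 87;0 0 0 0 0 -1 87;0 0 0 0 0 -1 87;0 0 0 0 0 -1 87;0 0 0 0 0 -1 87;0 0 0 0 0 -0.7 87;0 0 0 0 0 0 87"
}}

```text
time: 1.82
position: [0.149, -0.6067, 0.1974]
ee_rot: [[0.298, -0.955, -0.0], [-0.955, -0.298, 0.001], [-0.001, -0.0, -1.0]]
ft_force: [0.0, -0.2, -0.2]
width: 0.0872
```

>>> {"name": "arm_command", "arguments": {
  "series": "-0.5 -0.5 0 0 0 0 87;-0.9 -0.9 0 0 0 0 87;-0.9 -0.9 0 0 0 0 87;-0.9 -0.9 0 0 0 0 87;-0.9 -0.9 0 0 0 0 87;-0.9 -0.9 0 0 0 0 87;-0.9 -0.9 0 0 0 0 87;-0.9 -0.9 0 0 0 0 87;-0.9 -0.9 0 0 0 0 87;-0.9 -0.9 0 0 0 0 87;-0.9 -0.9 0 0 0 0 87;-0.9 -0.9 0 0 0 0 87;-0.9 -0.9 0 0 0 0 87;-0.9 -0.9 0 0 0 0 87;-0.9 -0.9 0 0 0 0 87;-0.9 -0.9 0 0 0 0 87;-0.9 -0.9 0 0 0 0 87;-0.9 -0.9 0 0 0 0 87;-0.9 -0.9 0 0 0 0 87"
}}

```text
time: 3.4
position: [0.4788, 0.0223, 0.198]
ee_rot: [[0.296, -0.955, 0.0], [-0.955, -0.296, 0.0], [-0.0, -0.0, -1.0]]
ft_force: [-0.3, -1.0, 0.4]
width: 0.0871
```

>>> {"name": "arm_command", "arguments": {
  "series": "-1 -0.07 0 0 0 0 87;-1 -0.07 0 0 0 0 87;-1 -0.07 0 0 0 0 87;-1 -0.07 0 0 0 0 87;-1 -0.07 0 0 0 0 87;-1 -0.07 0 0 0 0 87;-1 -0.07 0 0 0 0 87;-1 -0.07 0 0 0 0 87;-0.8 -0.07 0 0 0 0 87;-0.6 -0.05 0 0 0 0 87;0 0 0 0 0 0 87;0 0 0 0 0 0 87"
}}

```text
time: 4.4
position: [0.4136, 0.2961, 0.1975]
ee_rot: [[0.298, -0.955, -0.001], [-0.955, -0.298, -0.001], [0.0, 0.001, -1.0]]
ft_force: [-0.4, -0.2, 0.0]
width: 0.0868
```

Run:
```python
from h import *
s=r.sense();print(s['time'],s['position'],s['ee_rot'].round(4).tolist())
for n in ['wrist','side']: snap(n,n+'2.png')
s=load('wrist2');P=pts(s);ok=s['range_z']>0
m=ok&(P[...,2]>.02)&(P[...,2]<.156)&(np.hypot(P[...,0]-.4145,P[...,1]-.297)<.03)
print(m.sum());Q=P[m]
if m.sum():
  print(Q.min(0),Q.max(0)); T=Q[Q[:,2]>.146]; print('top',T.mean(0),len(T))
```

```text
4.4 [0.41362474 0.29609658 0.19747537] [[0.2977, -0.9547, -0.0007], [-0.9547, -0.2977, -0.0007], [0.0005, 0.0009, -1.0]]
673
[0.40508532 0.28550638 0.02179622] [0.42150284 0.30214783 0.15138184]
top [0.41324515 0.29363418 0.14963697] 298
```

View pics/wrist2.png

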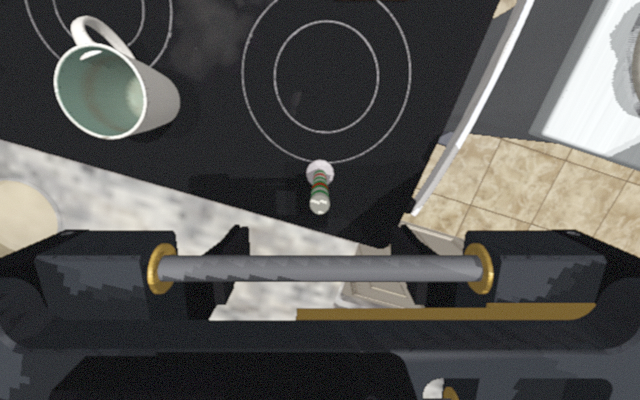

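View pics/side2.png

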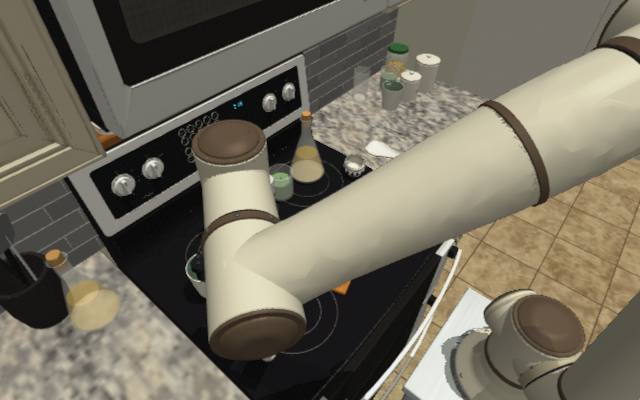

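Wrist view: the rod top is at column 320, centred between the jaws. The side view is blocked by the arm. I'll descend and grip about 30 mm below the rod top.

>>> {"name": "arm_command", "arguments": {
  "series": "0.04 0 0.4 0 0 0 87;0 0 0.5 0 0 0 87;0 0 0.5 0 0 0 87;0 0 0.5 0 0 0 87;0 0 0.5 0 0 0 87;0 0 0.4 0 0 0 87;0 0 0.3 0 0 0 87;0 0 0.1 0 0 0 87;0 0 0 0 0 0 87"
}}

```text
time: 5.25
position: [0.4144, 0.2936, 0.1014]
ee_rot: [[0.296, -0.955, -0.001], [-0.955, -0.296, -0.001], [0.001, 0.001, -1.0]]
ft_force: [-0.1, 0.3, 0.1]
width: 0.087
```

>>> {"name": "arm_command", "arguments": {
  "series": "0 0 0 0 0 0 40;0 0 0 0 0 0 20;0 0 0 0 0 0 10;0 0 0 0 0 0 10;0 0 0 0 0 0 10;0 0 0 0 0 0 10;0 0 0 0 0 0 10;0 0 0 0 0 0 10;0 0 0 0 0 0 10;0 0 0 0 0 0 10;0 0 0 0 0 0 10;0 0 0 0 0 0 10",
  "force": 15
}}

```text
time: 6.25
position: [0.4144, 0.2945, 0.1018]
ee_rot: [[0.297, -0.955, -0.0], [-0.955, -0.297, -0.0], [0.0, 0.0, -1.0]]
ft_force: [0.4, 0.1, -0.7]
width: 0.0159
```

>>> {"name": "arm_command", "arguments": {
  "series": "0 0 -0.2 0 0 0 10;0 0 -0.4 0 0 0 10;0 0 -0.6 0 0 0 10;0 0 -0.7 0 0 0 10;0 0 -0.7 0 0 0 10;0 0 -0.7 0 0 0 10;0 0 -0.6 0 0 0 10;0 0 -0.5 0 0 0 10;0 0 -0.4 0 0 0 10;0 0 -0.2 0 0 0 10"
}}

```text
time: 7.08
position: [0.4148, 0.2948, 0.2538]
ee_rot: [[0.297, -0.955, 0.002], [-0.955, -0.297, 0.002], [-0.001, -0.002, -1.0]]
ft_force: [0.3, -1.0, -2.0]
width: 0.0154
```

>>> {"name": "arm_command", "arguments": {
  "series": "0.3 0.1 0 0 0 0 10;0.6 0.16 0 0 0 0 10;0.8 0.2 0 0 0 0 10;0.8 0.2 0 0 0 0 10;0.8 0.2 0 0 0 0 10;0.8 0.2 0 0 0 0 10;0.8 0.2 0 0 0 0 10;0.8 0.2 0 0 0 0 10;0.8 0.2 0 0 0 0 10;0.7 0.2 0 0 0 0 10;0.5 0.1 0 0 0 0 10;0.3 0.1 0 0 0 0 10;0.09 0 0 0 0 0 10;0 0 0 0 0 0 10;0 0 0 0 0 0 10;0 0 0 0 0 0 10"
}}

```text
time: 8.42
position: [0.4276, 0.045, 0.2516]
ee_rot: [[0.298, -0.955, -0.0], [-0.955, -0.298, 0.0], [-0.0, 0.0, -1.0]]
ft_force: [0.7, -0.6, -1.6]
width: 0.0156
```

Run:
```python
from h import *
s=r.sense();print(s['time'],s['position'],s['ft_force'],s['width'])
for n in ['wrist','side','scene']: snap(n,n+'3.png')
```

```text
8.4167 [0.42756518 0.04503401 0.25164941] [ 0.71217324 -0.59102909 -1.57617146] 0.015633334337030524
```

View pics/wrist3.png

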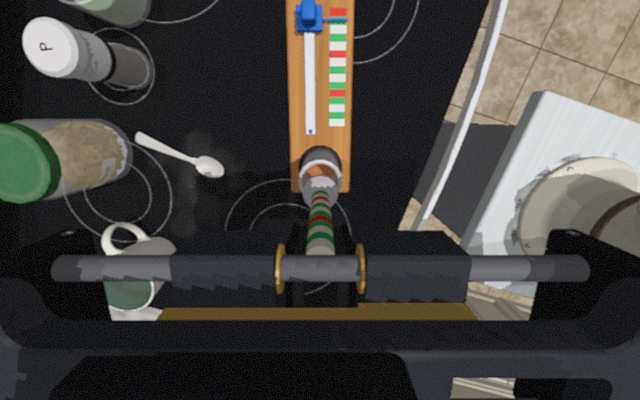

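View pics/side3.png

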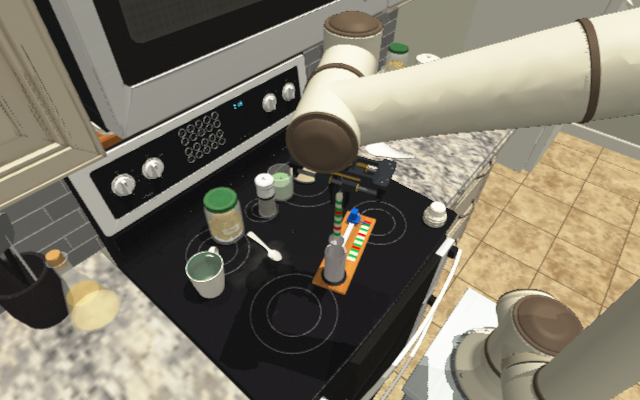

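View pics/scene3.png

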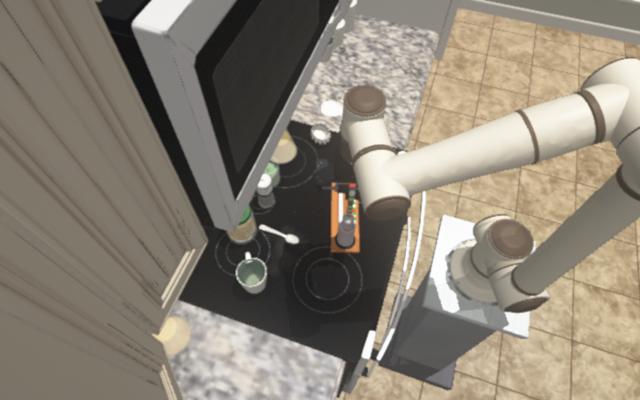

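The side view shows the rod hanging above the tube mouth (338,235). I'll measure the offset between the rod axis and the tube within this view.

Run:
```python
from h import *
from scipy.optimize import least_squares
for n in ['side3','scene3','wrist3']:
    s=load(n);P=pts(s);ok=s['range_z']>0
    def cyl(R,z0,z1,c0,rad):
        m=ok&(P[...,2]>z0)&(P[...,2]<z1)&(np.hypot(P[...,0]-c0[0],P[...,1]-c0[1])<rad);Q=P[m]
        if len(Q)<8: return len(Q)
        f=least_squares(lambda c:np.hypot(Q[:,0]-c[0],Q[:,1]-c[1])-R,c0,loss='soft_l1',f_scale=.001);return f.x.round(4),len(Q),np.sqrt(np.mean(f.fun**2)).round(4)
    c=[.428,.047]
    print(n,'stem',cyl(.008,.17,.225,c,.02),'lo',cyl(.008,.17,.2,c,.02),'hi',cyl(.008,.2,.23,c,.02))
    print(' foot',cyl(.018,.145,.158,c,.03))
    print(' wall',cyl(.026,.03,.1,c,.035),'rim',cyl(.0235,.109,.115,c,.03))
s=load('side3');cv2.imwrite('pics/side3z.png',cv2.resize(s['frame'][170:300,290:390,::-1],None,fx=4.5,fy=4.5,interpolation=cv2.INTER_CUBIC))
```

```text
side3 stem (array([0.4267, 0.0481]), 119, np.float64(0.0008)) lo (array([0.4266, 0.0482]), 64, np.float64(0.0008)) hi (array([0.4267, 0.048 ]), 69, np.float64(0.0007))
 foot (array([0.4274, 0.0473]), 29, np.float64(0.001))
 wall (array([0.4274, 0.0469]), 489, np.float64(0.0027)) rim (array([0.4266, 0.0471]), 73, np.float64(0.0015))
scene3 stem (array([0.4284, 0.0463]), 55, np.float64(0.0009)) lo (array([0.4282, 0.0461]), 27, np.float64(0.0007)) hi (array([0.4284, 0.0465]), 34, np.float64(0.001))
 foot (array([0.4286, 0.0455]), 20, np.float64(0.0016))
 wall (array([0.4288, 0.0455]), 258, np.float64(0.0033)) rim (array([0.4291, 0.0458]), 39, np.float64(0.0015))
wrist3 stem (array([0.4261, 0.0443]), 294, np.float64(0.0002)) lo (array([0.4261, 0.0444]), 136, np.float64(0.0002)) hi (array([0.426 , 0.0443]), 198, np.float64(0.0002))
 foot (array([0.4259, 0.0449]), 34, np.float64(0.0002))
 wall (array([0.4266, 0.0433]), 583, np.float64(0.0114)) rim (array([0.4269, 0.043 ]), 351, np.float64(0.0014))
```

View pics/side3z.png

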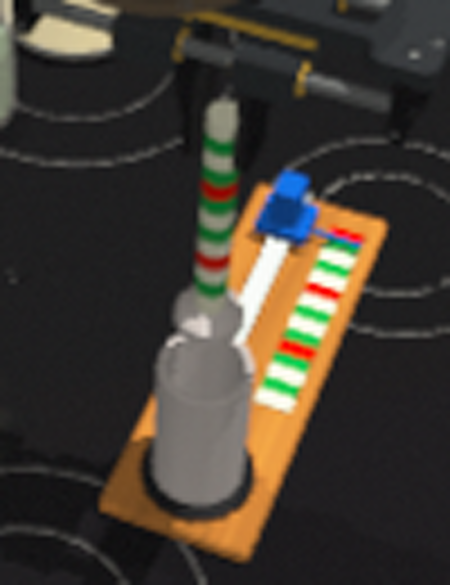

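Stem and rim agree within about 1 mm in every camera. I'll make a small trim and then go into the tube.

>>> {"name": "arm_command", "arguments": {
  "series": "0.035 0 0 0 0 0 10;0 0 0.2 0 0 0 10;0 0 0.25 0 0 0 10;0 0 0.25 0 0 0 10;0 0 0.25 0 0 0 10;0 0 0.25 0 0 0 10;0 0 0.25 0 0 0 10;0 0 0.15 0 0 0 10;0 0 0 0 0 0 10;0 0 0 0 0 0 10"
}}

```text
time: 9.4
position: [0.4279, 0.0433, 0.2037]
ee_rot: [[0.297, -0.955, -0.0], [-0.955, -0.297, -0.0], [0.0, 0.0, -1.0]]
ft_force: [-0.3, -0.6, -1.9]
width: 0.0155
```

>>> {"name": "arm_command", "arguments": {
  "series": "0 0 0.12 0 0 0 10;0 0 0.15 0 0 0 10;0 0 0.15 0 0 0 10;0 0 0.12 0 0 0 10;0 0 0.08 0 0 0 10;0 0 0 0 0 0 10;0 0 0 0 0 0 10",
  "force": 8
}}

```text
time: 9.98
position: [0.4279, 0.0434, 0.1851]
ee_rot: [[0.297, -0.955, -0.0], [-0.955, -0.297, -0.0], [0.0, 0.0, -1.0]]
ft_force: [0.7, -0.2, -1.3]
width: 0.0158
```

>>> {"name": "arm_command", "arguments": {
  "series": "0 0 0.06 0 0 0 10;0 0 0.06 0 0 0 10;0 0 0.06 0 0 0 10;0 0 0.06 0 0 0 10;0 0 0 0 0 0 10"
}}

```text
time: 10.4
position: [0.4276, 0.0433, 0.1776]
ee_rot: [[0.297, -0.955, -0.001], [-0.955, -0.297, -0.0], [-0.0, 0.001, -1.0]]
ft_force: [0.6, -0.0, -2.4]
width: 0.0154
```

>>> {"name": "arm_command", "arguments": {
  "series": "0 0 0.06 0 0 0 10;0 0 0.06 0 0 0 10;0 0 0.06 0 0 0 10;0 0 0 0 0 0 10"
}}

```text
time: 10.73
position: [0.4276, 0.0433, 0.1722]
ee_rot: [[0.297, -0.955, -0.001], [-0.955, -0.297, -0.0], [0.0, 0.001, -1.0]]
ft_force: [-0.7, -0.2, -1.6]
width: 0.0155
```

>>> {"name": "arm_command", "arguments": {
  "series": "0 0 0.06 0 0 0 10;0 0 0.06 0 0 0 10;0 0 0.06 0 0 0 10;0 0 0 0 0 0 10"
}}

```text
time: 11.07
position: [0.4276, 0.0433, 0.1668]
ee_rot: [[0.297, -0.955, -0.001], [-0.955, -0.297, -0.0], [-0.0, 0.001, -1.0]]
ft_force: [-0.2, -0.1, -2.2]
width: 0.0157
```

>>> {"name": "arm_command", "arguments": {
  "series": "0 0 0.06 0 0 0 10;0 0 0.06 0 0 0 10;0 0 0 0 0 0 10"
}}

```text
time: 11.32
position: [0.4276, 0.0433, 0.1633]
ee_rot: [[0.297, -0.955, -0.001], [-0.955, -0.297, -0.0], [-0.0, 0.001, -1.0]]
ft_force: [0.7, 0.0, -2.5]
width: 0.0155
```

>>> {"name": "arm_command", "arguments": {
  "series": "0 0 0.06 0 0 0 10;0 0 0.06 0 0 0 10;0 0 0 0 0 0 10"
}}

```text
time: 11.57
position: [0.4276, 0.0434, 0.1597]
ee_rot: [[0.297, -0.955, -0.001], [-0.955, -0.297, -0.0], [-0.0, 0.001, -1.0]]
ft_force: [-0.9, 0.1, -1.3]
width: 0.0158
```

>>> {"name": "arm_command", "arguments": {
  "series": "0 0 0.06 0 0 0 10;0 0 0.06 0 0 0 10;0 0 0 0 0 0 10"
}}

```text
time: 11.82
position: [0.4276, 0.0433, 0.156]
ee_rot: [[0.297, -0.955, -0.001], [-0.955, -0.297, -0.0], [-0.0, 0.001, -1.0]]
ft_force: [-0.4, -0.8, -2.1]
width: 0.0156
```

>>> {"name": "arm_command", "arguments": {
  "series": "0 0 0.06 0 0 0 10;0 0 0.06 0 0 0 10;0 0 0 0 0 0 10"
}}

```text
time: 12.07
position: [0.4276, 0.0433, 0.1524]
ee_rot: [[0.297, -0.955, -0.001], [-0.955, -0.297, -0.0], [-0.0, 0.001, -1.0]]
ft_force: [-0.1, 0.5, -2.0]
width: 0.0158
```

>>> {"name": "arm_command", "arguments": {
  "series": "0 0 0.06 0 0 0 10;0 0 0.06 0 0 0 10;0 0 0 0 0 0 10"
}}

```text
time: 12.32
position: [0.4276, 0.0434, 0.1488]
ee_rot: [[0.297, -0.955, -0.001], [-0.955, -0.297, -0.0], [-0.0, 0.001, -1.0]]
ft_force: [0.6, -0.3, -2.2]
width: 0.0157
```

>>> {"name": "arm_command", "arguments": {
  "series": "0 0 0.06 0 0 0 10;0 0 0.06 0 0 0 10;0 0 0 0 0 0 10"
}}

```text
time: 12.57
position: [0.4297, 0.0436, 0.1476]
ee_rot: [[0.299, -0.954, 0.004], [-0.954, -0.299, -0.0], [0.001, -0.004, -1.0]]
ft_force: [-1.2, -0.5, 6.2]
width: 0.0156
```

Run:
```python
from h import *
s=r.sense();print(s['time'],s['position'],s['ft_force'],s['width'])
s=snap('side','side4.png');cv2.imwrite('pics/side4z.png',cv2.resize(s['frame'][170:300,290:390,::-1],None,fx=4.5,fy=4.5,interpolation=cv2.INTER_CUBIC))
```

```text
12.5667 [0.42968192 0.04364313 0.14756271] [-1.15012406 -0.50842645  6.22379204] 0.015565690774298395
```

View pics/side4z.png

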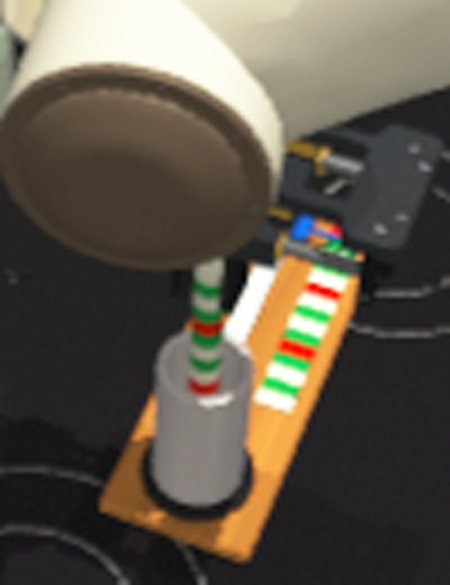

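Contact was felt (+8 N) with the TCP at about 0.148. I'll relieve the load, release and lift off.

>>> {"name": "arm_command", "arguments": {
  "series": "0 0 -0.07 0 0 0 10;0 0 0 0 0 0 10;0 0 0 0 0 0 20;0 0 0 0 0 0 30;0 0 0 0 0 0 50;0 0 0 0 0 0 60;0 0 0 0 0 0 60;0 0 0 0 0 0 60"
}}

```text
time: 13.28
position: [0.428, 0.0434, 0.1477]
ee_rot: [[0.297, -0.955, 0.0], [-0.955, -0.297, -0.0], [0.0, -0.0, -1.0]]
ft_force: [-0.5, 0.1, -0.6]
width: 0.0456
```

>>> {"name": "arm_command", "arguments": {
  "series": "0 0 -0.2 0 0 0 60;0 0 -0.4 0 0 0 60;0 0 -0.5 0 0 0 60;0 0 -0.5 0 0 0 60;0 0 -0.5 0 0 0 60;0 0 -0.5 0 0 0 60;0 0 -0.4 0 0 0 60;0 0 -0.2 0 0 0 60;0 0 0 0 0 0 60"
}}

```text
time: 14.03
position: [0.4287, 0.0437, 0.2454]
ee_rot: [[0.297, -0.955, 0.003], [-0.955, -0.297, 0.001], [-0.0, -0.003, -1.0]]
ft_force: [0.7, 0.5, -0.5]
width: 0.0598
```

>>> {"name": "arm_command", "arguments": {
  "series": "0.4 -0.05 0 0 0 0 60;0.8 -0.06 0 0 0 0 60;0.9 -0.06 0 0 0 0 60;0.9 -0.06 0 0 0 0 60;0.9 -0.06 0 0 0 0 60;0.9 -0.06 0 0 0 0 60;0.8 -0.06 0 0 0 0 60;0.5 -0.06 0 0 0 0 60;0.25 -0.02 0 0 0 0 60;0 0 0 0 0 0 60;0 0 0 0 0 0 60"
}}

```text
time: 14.95
position: [0.4981, -0.1339, 0.243]
ee_rot: [[0.297, -0.955, -0.002], [-0.955, -0.297, 0.0], [-0.001, 0.001, -1.0]]
ft_force: [0.2, 0.3, -0.2]
width: 0.0598
```

Run:
```python
from h import *
s=r.sense();print(s['time'],s['position'],s['ft_force'],s['width'])
for n in ['wrist','side','scene']: snap(n,n+'5.png')
s=load('side5');cv2.imwrite('pics/side5z.png',cv2.resize(s['frame'][170:300,290:390,::-1],None,fx=4.5,fy=4.5,interpolation=cv2.INTER_CUBIC))
s=load('scene5');cv2.imwrite('pics/scene5z.png',cv2.resize(s['frame'][160:270,300:400,::-1],None,fx=5,fy=5,interpolation=cv2.INTER_CUBIC))
```

```text
14.95 [ 0.49808466 -0.13391007  0.24302643] [ 0.19244972  0.28263666 -0.2384152 ] 0.05982576540461173
```

View pics/side5z.png

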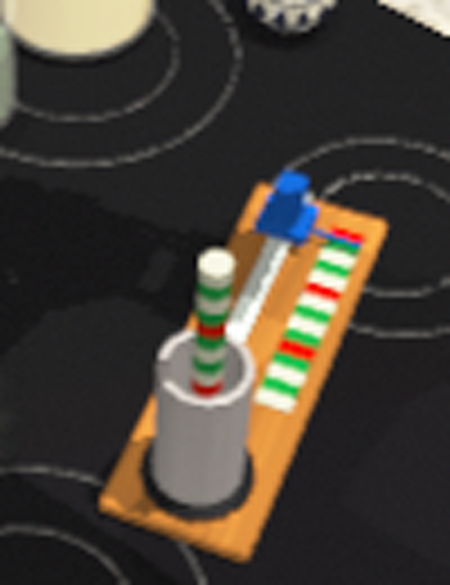

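View pics/scene5z.png

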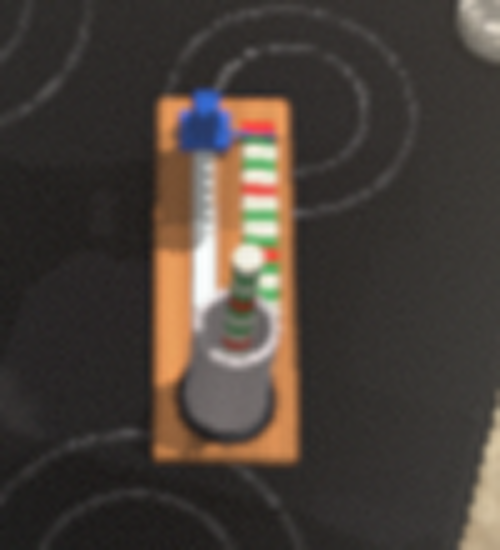

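View pics/wrist5.png

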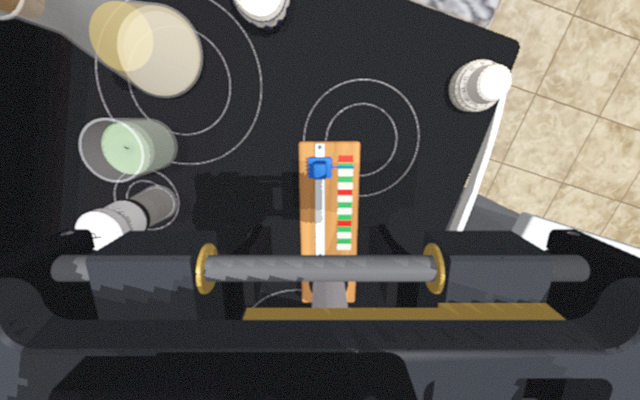

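The rod stands upright in the tube with its top at side-zoom (215,260), and the bands are visible down to the second red one inside. Next I'll measure top-minus-rim in the depth images and the current marker reading.

Run:
```python
from h import *
from scipy.optimize import least_squares
th=np.deg2rad(17.3);cx=np.array([np.cos(th),np.sin(th)]);cy=np.array([-np.sin(th),np.cos(th)])
def C(q,o): return np.stack([(q-o)@cx,(q-o)@cy],-1)
for n in ['side5','scene5']:
    s=load(n);P=pts(s);ok=s['range_z']>0
    d=np.hypot(P[...,0]-.428,P[...,1]-.046)
    m=ok&(d<.016)&(P[...,2]>.125);Q=P[m]
    f=least_squares(lambda c:np.hypot(Q[:,0]-c[0],Q[:,1]-c[1])-.008,[.428,.046],loss='soft_l1',f_scale=.001)
    lo=Q[Q[:,2]<.15].mean(0)
    print(n,'axis',f.x.round(4))
    dd=np.hypot(P[...,0]-f.x[0],P[...,1]-f.x[1])
    mt=ok&(dd<.005)&(P[...,2]>.17)
    print(' ztop',np.sort(P[...,2][mt]).round(4))
    mr=ok&(d>.0215)&(d<.0255)&(P[...,2]>.105)&(P[...,2]<.12)
    print(' zrim',np.median(P[...,2][mr]).round(4),mr.sum(),np.percentile(P[...,2][mr],[25,75]).round(4))
    mb=ok&(abs(P[...,2]-.012)<.006);hsv=cv2.cvtColor(s['frame'],cv2.COLOR_RGB2HSV).astype(int)
    mb&=(hsv[...,0]>5)&(hsv[...,0]<20)&(hsv[...,1]>150)&(P[...,0]<.6)&(abs(P[...,1])<.25)
    print(' zbase',np.median(P[...,2][mb]).round(4))
    mk=ok&(np.hypot(P[...,0]-.45,P[...,1]-.2)<.05);print(' ztable',np.median(P[...,2][mk]).round(4))
    ms=ok&(hsv[...,0]>100)&(hsv[...,0]<130)&(hsv[...,1]>150)&(hsv[...,2]>60)&(P[...,0]>.4)&(P[...,0]<.6)&(abs(P[...,1])<.25)
    for a,b in [(.052,.07),(.03,.05)]:
        q=P[ms&(P[...,2]>a)&(P[...,2]<b)];print(' blue',len(q),q.mean(0).round(4),C(q[:,:2],np.array([.4561,-.0439])).min(0).round(4),C(q[:,:2],np.array([.4561,-.0439])).max(0).round(4))
```

```text
side5 axis [0.4272 0.0495]
 ztop [0.1709 0.1758 0.1785 0.1852 0.1856 0.1914 0.1915 0.1922 0.1935 0.1936
 0.1941 0.1945 0.1946 0.195  0.195  0.1951 0.1954 0.1955 0.196  0.1962
 0.5601 0.5609 0.5624 0.5635 0.5636 0.5638 0.5647 0.5648 0.566  0.5664
 0.5665 0.5665 0.5669 0.568  0.5686 0.569  0.6205 0.621  0.6214 0.6218
 0.6218 0.6226 0.6229 0.6233 0.6235 0.6236 0.6237 0.624  0.624  0.6242
 0.6242 0.6249 0.6251 0.6252 0.6253 0.6255 0.6259 0.6264 0.6265 0.6265
 0.6266 0.6268 0.6269 0.6275 0.6275 0.6279 0.6282 0.6283 0.6284 0.6284
 0.6287 0.6289 0.6292 0.6299 0.6301]
 zrim 0.1102 70 [0.1094 0.1112]
 zbase 0.0104
 ztable -0.0017
 blue 36 [ 0.4981 -0.1336  0.0548] [ 0.0054 -0.1112] [ 0.0219 -0.0868]
 blue 32 [ 0.4944 -0.1272  0.0391] [ 0.005  -0.1098] [ 0.0213 -0.0862]
scene5 axis [0.4279 0.0479]
 ztop [0.178  0.1806 0.1832 0.1834 0.1891 0.1903 0.193  0.1942 0.1945 0.1961
 0.1966 0.1983 0.1997 0.5694 0.6209 0.6219 0.622  0.6234 0.6237 0.625
 0.6254 0.6255 0.6262 0.6263 0.6263 0.6265 0.6267 0.627  0.6271 0.6277
 0.6278 0.6278 0.628  0.6284 0.6285 0.6299 0.631  0.6311 0.6313 0.6322]
 zrim 0.1105 56 [0.1084 0.1123]
 zbase 0.0109
 ztable -0.0013
 blue 22 [ 0.5001 -0.1356  0.0558] [ 0.0068 -0.111 ] [ 0.0204 -0.0903]
 blue 23 [ 0.4978 -0.127   0.0401] [ 0.0054 -0.0982] [ 0.0256 -0.0894]
```

Run:
```python
from h import *
s=load('wrist5');cv2.imwrite('pics/wrist5z.png',cv2.resize(s['frame'][135:260,280:380,::-1],None,fx=4.8,fy=4.8,interpolation=cv2.INTER_CUBIC))
P=pts(s);f=s['frame'].astype(int)
# strip column profile
for v in range(150,254): print(v,[tuple(f[v,u]) for u in (345,)],P[v,345].round(4))
```

```text
150 [(np.int64(249), np.int64(192), np.int64(122))] [ 0.4693 -0.1717  0.0124]
151 [(np.int64(248), np.int64(192), np.int64(120))] [ 0.4686 -0.1702  0.0109]
152 [(np.int64(249), np.int64(193), np.int64(122))] [ 0.4682 -0.1688  0.0111]
153 [(np.int64(249), np.int64(194), np.int64(121))] [ 0.468  -0.1676  0.0134]
154 [(np.int64(244), np.int64(188), np.int64(115))] [ 0.4674 -0.1661  0.012 ]
155 [(np.int64(242), np.int64(145), np.int64(92))] [ 0.4667 -0.1646  0.0107]
156 [(np.int64(255), np.int64(110), np.int64(89))] [ 0.4664 -0.1634  0.012 ]
157 [(np.int64(255), np.int64(94), np.int64(85))] [ 0.4659 -0.162   0.0118]
158 [(np.int64(255), np.int64(89), np.int64(83))] [ 0.4655 -0.1606  0.0123]
159 [(np.int64(255), np.int64(90), np.int64(81))] [ 0.4651 -0.1593  0.0129]
160 [(np.int64(255), np.int64(87), np.int64(84))] [ 0.4647 -0.1579  0.0128]
161 [(np.int64(255), np.int64(111), np.int64(87))] [ 0.464  -0.1564  0.0117]
162 [(np.int64(241), np.int64(180), np.int64(116))] [ 0.4638 -0.1552  0.0136]
163 [(np.int64(164), np.int64(215), np.int64(133))] [ 0.4635 -0.1539  0.0143]
164 [(np.int64(94),
[... 6260 characters left out ...]
45 [(np.int64(255), np.int64(250), np.int64(242))] [ 0.4214 -0.0294  0.0128]
246 [(np.int64(253), np.int64(251), np.int64(241))] [ 0.4211 -0.0281  0.0138]
247 [(np.int64(251), np.int64(251), np.int64(241))] [ 0.4202 -0.0259  0.0124]
248 [(np.int64(250), np.int64(250), np.int64(240))] [ 0.4197 -0.0243  0.0126]
249 [(np.int64(242), np.int64(234), np.int64(220))] [ 0.4188 -0.0221  0.0113]
250 [(np.int64(233), np.int64(195), np.int64(160))] [ 0.4184 -0.0208  0.0121]
251 [(np.int64(229), np.int64(173), np.int64(109))] [ 0.4178 -0.019   0.0119]
252 [(np.int64(231), np.int64(174), np.int64(106))] [ 0.417  -0.0168  0.0107]
253 [(np.int64(232), np.int64(176), np.int64(111))] [ 0.4167 -0.0156  0.0117]
```

View pics/wrist5z.png

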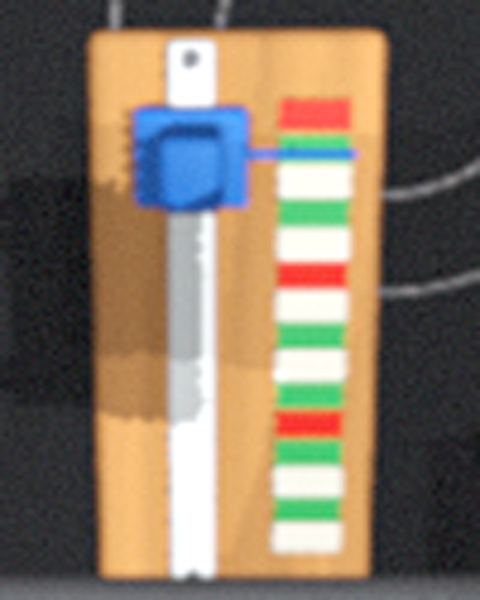

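The marker pointer reads about 136 mm (zoom row 153, in the last green band). The target is about 84 mm. Before descending I'll check the arm's clearance over the standing rod.

Run:
```python
from h import *
th=np.deg2rad(17.3);cx=np.array([np.cos(th),np.sin(th)]);cy=np.array([-np.sin(th),np.cos(th)])
tcps={'side3':(.4276,.045,.2516),'scene3':(.4276,.045,.2516),'side4':(.4297,.0436,.1476),'side5':(.4981,-.1339,.243),'scene5':(.4981,-.1339,.243),'side2':(.4136,.2961,.1975),'scene1':(.149,-.6065,.197)}
allr=[]
for n,t in tcps.items():
    if n=='scene1': continue
    s=load(n);P=pts(s);ok=(s['range_z']>0)
    d=P-np.array(t);X=d[...,:2]@cx;Y=d[...,:2]@cy;Z=d[...,2]
    m=ok&(Z>.05)&(P[...,2]>.24)&(np.abs(X)<.25)&(np.abs(Y)<.3)&(P[...,0]<.62)
    allr.append(np.stack([X[m],Y[m],Z[m]],-1))
A=np.concatenate(allr)
for y0 in np.arange(-.2,.3,.02):
    a=A[(A[:,1]>=y0)&(A[:,1]<y0+.02)&(np.abs(A[:,0]+.014)<.05)]
    if len(a): print(round(y0,2),len(a),'zmin %.3f p5 %.3f zmax %.3f'%(a[:,2].min(),np.percentile(a[:,2],5),a[:,2].max()))
s=load('side5');f=s['frame'];cv2.imwrite('pics/side5full.png',f[:,:,::-1])
```

```text
-0.2 18 zmin 0.319 p5 0.320 zmax 0.348
-0.18 8 zmin 0.324 p5 0.326 zmax 0.348
-0.12 5 zmin 0.373 p5 0.374 zmax 0.385
-0.1 108 zmin 0.360 p5 0.367 zmax 0.419
-0.08 18 zmin 0.400 p5 0.402 zmax 0.421
-0.06 1 zmin 0.382 p5 0.382 zmax 0.382
-0.04 586 zmin 0.098 p5 0.109 zmax 0.392
-0.02 2231 zmin 0.050 p5 0.117 zmax 0.395
-0.0 3597 zmin 0.050 p5 0.067 zmax 0.395
0.02 7745 zmin 0.097 p5 0.110 zmax 0.394
0.04 3579 zmin 0.099 p5 0.117 zmax 0.384
0.06 2121 zmin 0.323 p5 0.348 zmax 0.373
0.08 1726 zmin 0.324 p5 0.347 zmax 0.377
0.1 1692 zmin 0.310 p5 0.350 zmax 0.378
0.12 1526 zmin 0.318 p5 0.343 zmax 0.392
0.14 1413 zmin 0.323 p5 0.347 zmax 0.402
0.16 2356 zmin 0.301 p5 0.355 zmax 0.411
0.18 3094 zmin 0.302 p5 0.342 zmax 0.413
0.2 6140 zmin 0.289 p5 0.305 zmax 0.410
0.22 4346 zmin 0.296 p5 0.310 zmax 0.390
```

View pics/side5.png

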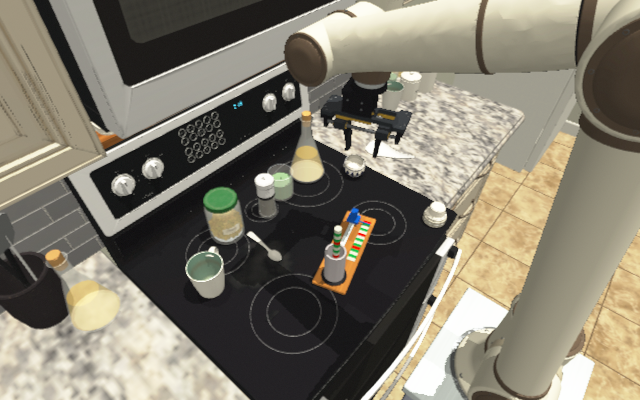

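View pics/scene5.png

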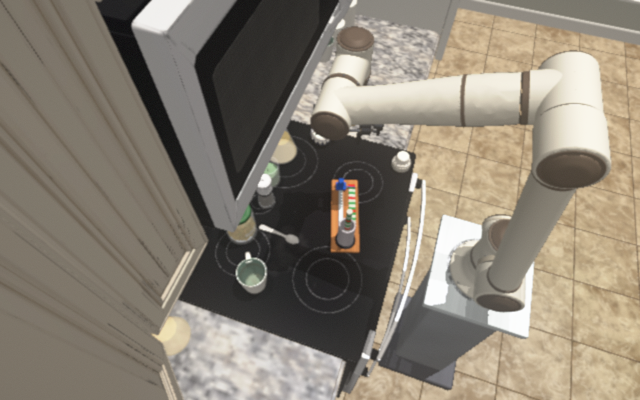

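The arm clears the rod: its underside will be at about z 0.27, and the rod top is at 0.196. Descending over the tab.

>>> {"name": "arm_command", "arguments": {
  "series": "0.08 -0.02 0.3 0 0 0 60;0 0 0.6 0 0 0 60;0 0 0.7 0 0 0 60;0 0 0.7 0 0 0 60;0 0 0.7 0 0 0 60;0 0 0.7 0 0 0 60;0 0 0.7 0 0 0 60;0 0 0.5 0 0 0 60;0 0 0.3 0 0 0 60;0 0 0.1 0 0 0 60;0 0 0 0 0 0 60;0 0 0 0 0 0 60"
}}

```text
time: 16.1
position: [0.5006, -0.1361, 0.0855]
ee_rot: [[0.298, -0.955, 0.001], [-0.955, -0.298, -0.0], [0.001, -0.001, -1.0]]
ft_force: [0.5, -0.7, 0.9]
width: 0.0601
```

Run:
```python
from h import *
s=r.sense();print(s['time'],s['position'],s['ft_force'],s['width'])
for n in ['wrist','side']: s=snap(n,n+'6.png')
```

```text
16.1 [ 0.50056426 -0.13611961  0.08545916] [ 0.52487737 -0.72246188  0.86289477] 0.06005784129819074
```

View pics/wrist6.png

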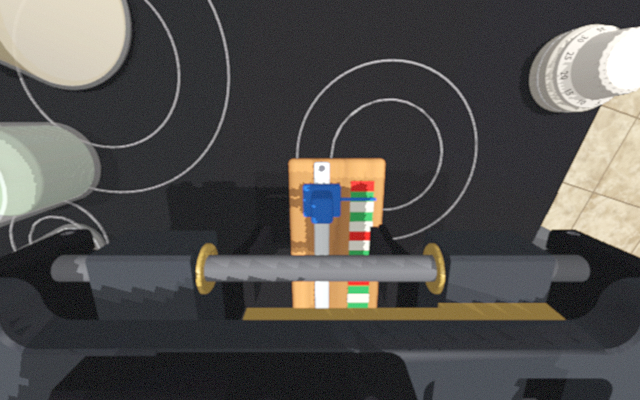

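View pics/side6.png

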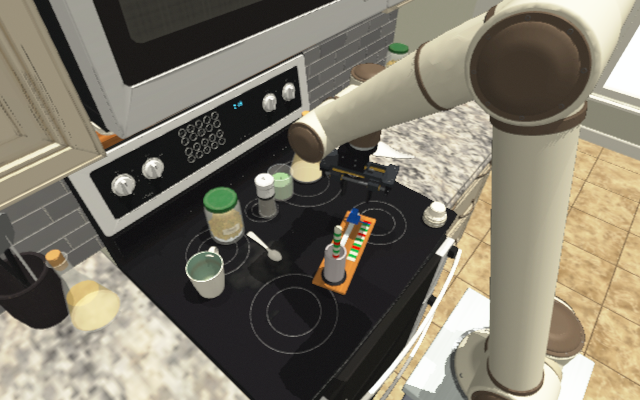

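>>> {"name": "arm_command", "arguments": {
  "series": "0 0 0.3 0 0 0 60;0 0 0.4 0 0 0 60;0 0 0.4 0 0 0 60;0 0 0.35 0 0 0 60;0 0 0.2 0 0 0 60;0 0 0.1 0 0 0 60;0 0 0 0 0 0 60;0 0 0 0 0 0 60"
}}

```text
time: 16.87
position: [0.5002, -0.1363, 0.0325]
ee_rot: [[0.297, -0.955, 0.001], [-0.955, -0.297, -0.0], [0.0, -0.001, -1.0]]
ft_force: [-0.4, -0.8, 0.0]
width: 0.0599
```

>>> {"name": "arm_command", "arguments": {
  "series": "0 0 0 0 0 0 40;0 0 0 0 0 0 25;0 0 0 0 0 0 12;0 0 0 0 0 0 12;0 0 0 0 0 0 12;0 0 0 0 0 0 12;0 0 0 0 0 0 12;0 0 0 0 0 0 12;0 0 0 0 0 0 12",
  "force": 15
}}

```text
time: 17.62
position: [0.4999, -0.1363, 0.0327]
ee_rot: [[0.298, -0.955, 0.0], [-0.955, -0.298, -0.0], [0.0, 0.0, -1.0]]
ft_force: [0.9, -0.2, 1.8]
width: 0.0139
```

Run:
```python
from h import *
s=r.sense();print(s['time'],s['position'],s['ft_force'],s['width'])
s=snap('wrist','wrist7.png');cv2.imwrite('pics/wrist7z.png',cv2.resize(s['frame'][150:310,260:400,::-1],None,fx=3.7,fy=3.7,interpolation=cv2.INTER_CUBIC))
```

```text
17.6167 [ 0.49991071 -0.13631631  0.0327198 ] [ 0.8625733  -0.15047387  1.77980579] 0.013917895168547674
```

View pics/wrist7z.png

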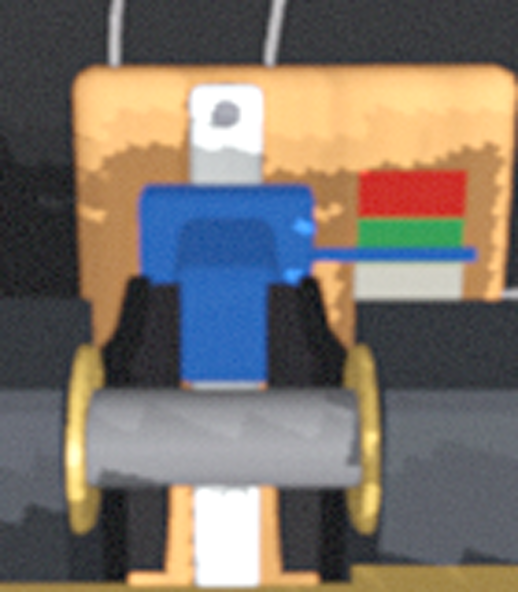

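The fingers hold the tab, with the pointer in the 130–140 green band. Sliding it about 51 mm towards the tube.

>>> {"name": "arm_command", "arguments": {
  "series": "-0.1 0 0 0 0 0 12;-0.2 0 0 0 0 0 12;-0.2 0 0 0 0 0 12;-0.2 0 0 0 0 0 12;-0.2 0 0 0 0 0 12;-0.2 0 0 0 0 0 12;-0.2 0 0 0 0 0 12;-0.2 0 0 0 0 0 12;-0.1 0 0 0 0 0 12;-0.1 0 0 0 0 0 12;0 0 0 0 0 0 12;0 0 0 0 0 0 12;0 0 0 0 0 0 12"
}}

```text
time: 18.75
position: [0.4845, -0.0866, 0.0326]
ee_rot: [[0.298, -0.955, 0.0], [-0.955, -0.298, 0.0], [-0.0, -0.0, -1.0]]
ft_force: [-1.2, 0.4, 8.2]
width: 0.0123
```

Run:
```python
from h import *
s=r.sense();print(s['time'],s['position'],s['ft_force'],s['width'])
p=s['position'];d=p[:2]-np.array([.49991,-.13632]);print('moved',d@np.array([-.2974,.9548]))
s=snap('wrist','wrist8.png');cv2.imwrite('pics/wrist8z.png',cv2.resize(s['frame'][100:310,240:400,::-1],None,fx=2.8,fy=2.8,interpolation=cv2.INTER_CUBIC))
s=snap('side','side8.png');cv2.imwrite('pics/side8z.png',cv2.resize(s['frame'][170:300,290:390,::-1],None,fx=4.5,fy=4.5,interpolation=cv2.INTER_CUBIC))
```

```text
18.75 [ 0.48448999 -0.08655349  0.03263879] [-1.20589232  0.43019212  8.24555091] 0.012318933178886635
moved 0.052102976651763354
```

View pics/wrist8z.png

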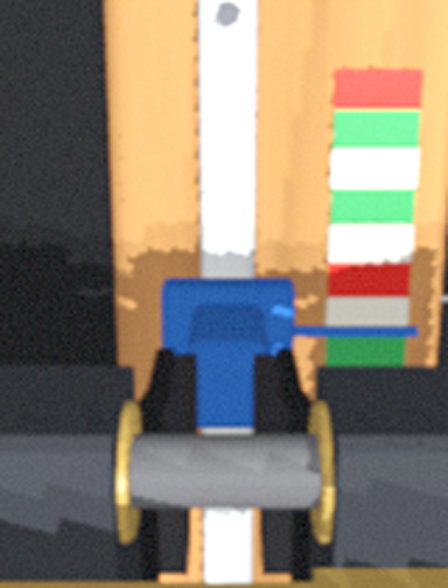

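View pics/side8z.png

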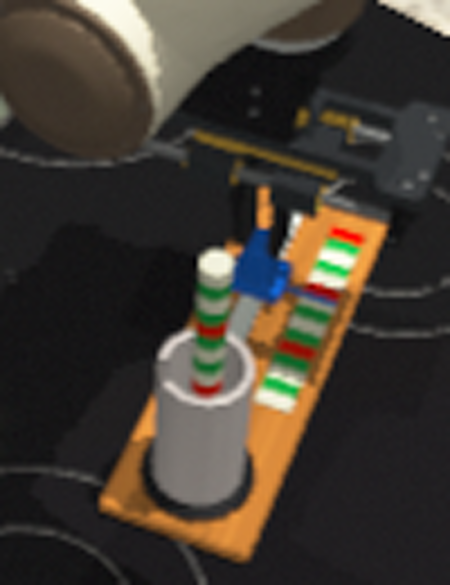

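The marker moved with the hand. I'll release, lift and read it.

>>> {"name": "arm_command", "arguments": {
  "series": "0 0 0 0 0 0 20;0 0 0 0 0 0 40;0 0 0 0 0 0 60;0 0 0 0 0 0 60;0 0 0 0 0 0 60;0 0 0 0 0 0 60;0 0 0 0 0 0 60"
}}

```text
time: 19.43
position: [0.4842, -0.0876, 0.0318]
ee_rot: [[0.297, -0.955, -0.001], [-0.955, -0.297, -0.0], [-0.0, 0.001, -1.0]]
ft_force: [0.2, -0.4, 0.6]
width: 0.0509
```

>>> {"name": "arm_command", "arguments": {
  "series": "0 0 -0.3 0 0 0 60;0 0 -0.6 0 0 0 60;0 0 -0.8 0 0 0 60;0 0 -0.9 0 0 0 60;0 0 -0.9 0 0 0 60;0 0 -0.9 0 0 0 60;0 0 -0.9 0 0 0 60;0 0 -0.8 0 0 0 60;0.5 0 -0.6 0 0 0 60;0.7 0 -0.3 0 0 0 60;0.9 0 0 0 0 0 60;0.7 0 0 0 0 0 60;0.3 0 0 0 0 0 60;0 0 0 0 0 0 60;0 0 0 0 0 0 60"
}}

```text
time: 20.68
position: [0.5119, -0.1763, 0.2421]
ee_rot: [[0.296, -0.955, -0.001], [-0.955, -0.296, 0.0], [-0.001, 0.001, -1.0]]
ft_force: [0.6, 0.8, 0.8]
width: 0.0602
```

Run:
```python
from h import *
s=r.sense();print(s['time'],s['position'],s['ft_force'],s['width'])
s=snap('wrist','wrist9.png');cv2.imwrite('pics/wrist9z.png',cv2.resize(s['frame'][100:260,270:390,::-1],None,fx=3.7,fy=3.7,interpolation=cv2.INTER_CUBIC))
s=snap('side','side9.png');cv2.imwrite('pics/side9z.png',cv2.resize(s['frame'][170:300,290:390,::-1],None,fx=4.5,fy=4.5,interpolation=cv2.INTER_CUBIC))
snap('scene','scene9.png')
```

```text
20.6833 [ 0.51186897 -0.17626225  0.24211375] [0.56645557 0.81220748 0.76806111] 0.06016371613650241
```

View pics/wrist9.png

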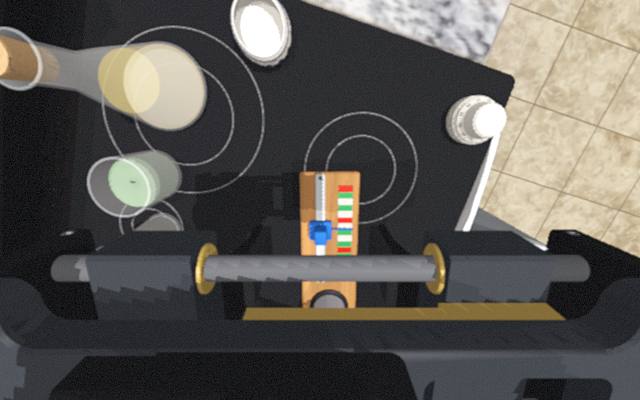

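View pics/side9z.png

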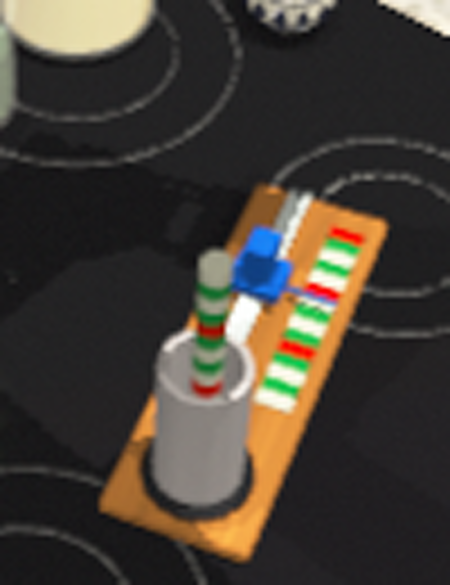

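View pics/wrist9z.png

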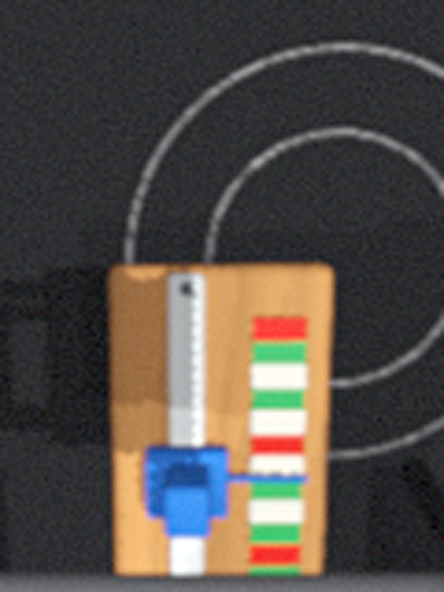

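```bash
cat > rd.py <<'E'
from h import *
from scipy.ndimage import map_coordinates
def reading(n,zoff=0):
    s=load(n);P=pts(s);f=s['frame'].astype(float)
    th=np.deg2rad(17.3);cx=np.array([np.cos(th),np.sin(th)]);cy=np.array([-np.sin(th),np.cos(th)]);o=np.array([.4561,-.0439])
    def samp(x,z):
        t=np.arange(-.01,.165,.0005);prof=[]
        for ti in t:
            q=np.array([*(o+x*cx+(.035-ti)*cy),z]);u,v=proj(s,q)
            prof.append([map_coordinates(f[...,c],[[v],[u]],order=1)[0] for c in range(3)])
        return t,np.array(prof)
    # strip at z=.0125
    t,p=samp(-.024,.0125+zoff)
    # template: best shift & scale of expected pattern
    col={'W':(1,1,1),'G':(0.3,.8,.45),'R':(1,.25,.2)}
    seq='WGWGRGWGWRWGWGR'
    from scipy.optimize import minimize
    sat=p/ (p.max(1,keepdims=True)+1e-6)
    best=None
    for sh in np.arange(-.008,.008,.0002):
        idx=((t-sh)/.01); ok=(idx>=0)&(idx<15)
        T=np.array([np.array(col[seq[int(i)]])/max(col[seq[int(i)]]) for i in idx[ok]])
        e=np.median(np.abs(sat[ok]-T).sum(1)) if 0 else np.mean(np.minimum(np.abs(sat[ok]-T).sum(1),1))
        if best is None or e<best[0]: best=(e,sh)
    # pointer at z=.0205 (top of pointer)
    out=[]
    for zp in (.018,.0205):
        for x in (-.024,-.03,-.014):
            t,p=samp(x,zp+zoff); b=p[:,2]-p[:,0]; k=b.argmax()
            w=np.clip(b-b.max()*.4,0,None)*(abs(t-t[k])<.006); out.append((zp,x,((w*t).sum()/w.sum()-best[1]).round(4),b.max().round(0)))
    return best,out
if __name__=='__main__':
    import sys
    for n in sys.argv[1:]:
        b,o=reading(n);print(n,b);[print('  ',x) for x in o]
E
python3 rd.py wrist5 side5 scene5 wrist9 side9 scene9
python3 - <<'E'
from h import *
for n in ['wrist5','wrist9','side9']:
    s=load(n);P=pts(s);f=s['frame'].astype(int);m=(f[...,2]-f[...,0]>60)&(f[...,2]-f[...,1]>20)&(P[...,2]>0.01)&(P[...,2]<.03)&(P[...,0]<.6)&(P[...,0]>.4)
    d=P[...,:2]-np.array([.4561,-.0439]);X=d@np.array([.9548,.2974]);m&=(X<-.008);print(n,m.sum(),P[m].mean(0).round(4),np.median(P[...,2][m]))
E
```

```text
wrist5 (np.float64(0.2099927738539149), np.float64(0.0031999999999999806))
   (0.018, -0.024, np.float64(0.1346), np.float64(157.0))
   (0.018, -0.03, np.float64(0.1345), np.float64(158.0))
   (0.018, -0.014, np.float64(0.1343), np.float64(121.0))
   (0.0205, -0.024, np.float64(0.135), np.float64(157.0))
   (0.0205, -0.03, np.float64(0.135), np.float64(158.0))
   (0.0205, -0.014, np.float64(0.1347), np.float64(124.0))
side5 (np.float64(0.27971505360219195), np.float64(0.001199999999999984))
   (0.018, -0.024, np.float64(0.1337), np.float64(126.0))
   (0.018, -0.03, np.float64(0.1327), np.float64(104.0))
   (0.018, -0.014, np.float64(0.1347), np.float64(73.0))
   (0.0205, -0.024, np.float64(0.1314), np.float64(131.0))
   (0.0205, -0.03, np.float64(0.1304), np.float64(96.0))
   (0.0205, -0.014, np.float64(0.1324), np.float64(67.0))
scene5 (np.float64(0.44556330860329996), np.float64(0.0021999999999999832))
   (0.018, -0.024, np.float64(0.1123), np.float64(7.0))
   (0.018, -0.03, np.float64(0.0124), np.float64(4.0))
   (0.018, -0.014, np.float64(0.1324), np.float64(9.0))
   (0.0205, -0.
[... 879 characters left out ...]

   (0.0205, -0.03, np.float64(0.009), np.float64(57.0))
   (0.0205, -0.014, np.float64(0.0808), np.float64(18.0))
scene9 (np.float64(0.4070395574295326), np.float64(0.0015999999999999834))
   (0.018, -0.024, np.float64(0.0804), np.float64(23.0))
   (0.018, -0.03, np.float64(0.0813), np.float64(25.0))
   (0.018, -0.014, np.float64(0.0826), np.float64(10.0))
   (0.0205, -0.024, np.float64(0.0789), np.float64(24.0))
   (0.0205, -0.03, np.float64(0.0799), np.float64(25.0))
   (0.0205, -0.014, np.float64(0.081), np.float64(11.0))
wrist5 38 [ 0.4653 -0.149   0.0209] 0.020922023666153727
wrist9 21 [ 0.4513 -0.0993  0.0207] 0.020518334248839976
side9 4 [ 0.4477 -0.098   0.0186] 0.018853880819922675
```

The pointer appears at about 82 mm and the rod at about 84 mm. For a parallax-free reading I'll put the wrist camera straight above the pointer.

>>> {"name": "arm_command", "arguments": {
  "series": "0 0 -0.4 0 0 0 60;-0.3 0 -0.4 0 0 0 60;-0.6 0 -0.2 0 0 0 60;-0.8 0 0 0 0 0 60;-0.8 0 0 0 0 0 60;-0.8 0 0 0 0 0 60;-0.8 0 0 0 0 0 60;-0.8 0 0 0 0 0 60;-0.5 0 0 0 0 0 60;-0.3 0 0 0 0 0 60;0 0 0 0 0 0 60;0 0 0 0 0 0 60"
}}

```text
time: 21.83
position: [0.4614, -0.0127, 0.2725]
ee_rot: [[0.299, -0.954, 0.0], [-0.954, -0.299, -0.0], [0.0, -0.0, -1.0]]
ft_force: [-0.2, 0.0, -0.3]
width: 0.0603
```

```bash
python3 - <<'E'
from h import *
s=r.sense();print(s['time'],s['position'])
s=snap('wrist','wrist10.png');print(s['world_from_camera'][:3,3])
cv2.imwrite('pics/wrist10z.png',cv2.resize(s['frame'][20:220,260:400,::-1],None,fx=3,fy=3,interpolation=cv2.INTER_CUBIC))
E
python3 rd.py wrist10
```

```text
21.8333 [ 0.46143531 -0.01266504  0.27248925]
[ 0.48143034 -0.08339939  0.45933536]
wrist10 (np.float64(0.21736865501551741), np.float64(0.0031999999999999806))
   (0.018, -0.024, np.float64(0.0823), np.float64(82.0))
   (0.018, -0.03, np.float64(0.0823), np.float64(78.0))
   (0.018, -0.014, np.float64(0.0828), np.float64(83.0))
   (0.0205, -0.024, np.float64(0.0823), np.float64(84.0))
   (0.0205, -0.03, np.float64(0.0822), np.float64(79.0))
   (0.0205, -0.014, np.float64(0.0828), np.float64(81.0))
```

View pics/wrist10z.png

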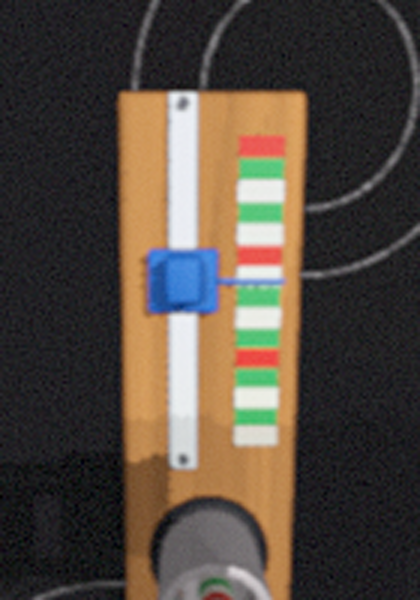

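>>> {"name": "arm_command", "arguments": {
  "series": "-0.3 0 0 0 0 0 60;-0.6 0 0 0 0 0 60;-0.8 0 0 0 0 0 60;-0.8 0 0 0 0 0 60;-0.8 0 0 0 0 0 60;-0.8 0 0 0 0 0 60;-0.8 0 0 0 0 0 60;-0.8 0 0 0 0 0 60;-0.5 0 0 0 0 0 60;-0.3 0 0 0 0 0 60;0 0 0 0 0 0 60;0 0 0 0 0 0 60"
}}

```text
time: 22.88
position: [0.4036, 0.1729, 0.2721]
ee_rot: [[0.297, -0.955, -0.0], [-0.955, -0.297, -0.0], [0.0, 0.0, -1.0]]
ft_force: [-0.6, 0.3, -0.2]
width: 0.0599
```

```bash
python3 - <<'E'
from h import *
s=r.sense();print(s['time'],s['position'])
s=snap('wrist','wrist11.png');print(s['world_from_camera'][:3,3])
P=pts(s);ok=s['range_z']>0;z=P[...,2]
d=np.hypot(P[...,0]-.4275,P[...,1]-.046)
m=ok&(d<.03)&(z>.18)&(z<.21);print('top',m.sum(),np.median(z[m]),np.percentile(z[m],[10,50,90]),P[m].mean(0))
m=ok&(d>.02)&(d<.028)&(z>.105)&(z<.118);print('rim',m.sum(),np.median(z[m]),P[m].mean(0))
m=ok&(abs(P[...,0]-.45)<.03)&(abs(P[...,1]-.15)<.03);print('table',np.median(z[m]) if m.any() else None)
hsv=cv2.cvtColor(s['frame'],cv2.COLOR_RGB2HSV).astype(int)
m=ok&(hsv[...,0]>5)&(hsv[...,0]<22)&(hsv[...,1]>100)&(abs(z-.012)<.006)&(P[...,1]>-.2);print('base',np.median(z[m]),m.sum())
E
python3 rd.py wrist11
```

```text
22.8833 [0.40357779 0.17294031 0.27210744]
[0.42362433 0.10224838 0.45896476]
top 403 0.19579362319880161 [0.19037278 0.19579362 0.19679228] [0.4252462  0.04422416 0.19473242]
rim 502 0.11163922447697291 [0.42699089 0.04477159 0.11133283]
table 0.4029110770665213
base 0.01182474930761257 3214
wrist11 (np.float64(0.7884088395440891), np.float64(0.0031999999999999806))
   (0.018, -0.024, np.float64(0.0135), np.float64(35.0))
   (0.018, -0.03, np.float64(0.0137), np.float64(35.0))
   (0.018, -0.014, np.float64(nan), np.float64(0.0))
   (0.0205, -0.024, np.float64(0.0126), np.float64(35.0))
   (0.0205, -0.03, np.float64(0.0129), np.float64(35.0))
   (0.0205, -0.014, np.float64(nan), np.float64(0.0))rd.py:30: RuntimeWarning: invalid value encountered in scalar divide
  w=np.clip(b-b.max()*.4,0,None)*(abs(t-t[k])<.006); out.append((zp,x,((w*t).sum()/w.sum()-best[1]).round(4),b.max().round(0)))
```

View pics/wrist11.png

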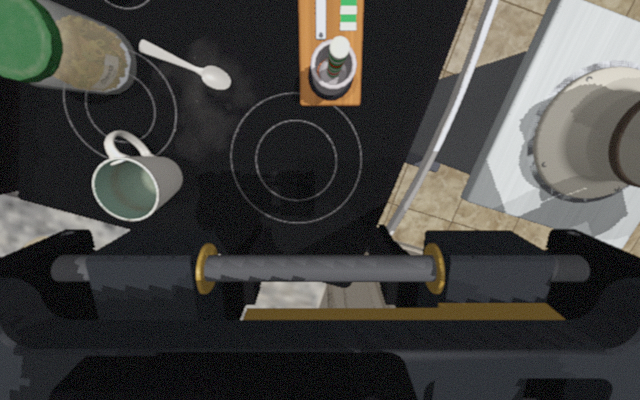

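Straight from above, the pointer reads about 82.4 mm (zoom row 281, between the 80 and 90 edges). The rod top minus the rim is about 84.5 mm in both the wrist and side depth images. There is time to correct by about 2 mm, so I'll go back and regrip.

>>> {"name": "arm_command", "arguments": {
  "series": "0.3 0 0 0 0 0 60;0.6 0 0 0 0 0 60;0.8 0 0 0 0 0 60;0.9 0 0 0 0 0 60;0.9 0 0 0 0 0 60;0.9 0 0 0 0 0 60;0.9 0 0 0 0 0 60;0.9 0 0 0 0 0 60;0.9 0 0 0 0 0 60;0.8 0 0 0 0 0 60;0.6 0 0 0 0 0 60;0.4 0 0 0 0 0 60;0.16 0 0 0 0 0 60;0 0 0 0 0 0 60;0 0 0 0 0 0 60"
}}

```text
time: 24.18
position: [0.484, -0.087, 0.2722]
ee_rot: [[0.296, -0.955, -0.0], [-0.955, -0.296, 0.0], [-0.0, 0.0, -1.0]]
ft_force: [0.9, 0.2, -0.3]
width: 0.0605
```

>>> {"name": "arm_command", "arguments": {
  "series": "0 0 0.3 0 0 0 60;0 0 0.6 0 0 0 60;0 0 0.7 0 0 0 60;0 0 0.7 0 0 0 60;0 0 0.7 0 0 0 60;0 0 0.7 0 0 0 60;0 0 0.7 0 0 0 60;0 0 0.7 0 0 0 60;0 0 0.6 0 0 0 60;0 0 0.5 0 0 0 60;0 0 0.3 0 0 0 60;0 0 0.2 0 0 0 60;0 0 0 0 0 0 60;0 0 0 0 0 0 60"
}}

```text
time: 25.35
position: [0.4847, -0.0861, 0.0716]
ee_rot: [[0.298, -0.955, 0.001], [-0.955, -0.298, -0.0], [0.0, -0.001, -1.0]]
ft_force: [0.2, 0.7, 0.2]
width: 0.0601
```

>>> {"name": "arm_command", "arguments": {
  "series": "0 0 0.3 0 0 0 60;0 0 0.4 0 0 0 60;0 0 0.3 0 0 0 60;0 0 0.2 0 0 0 60;0 0 0.05 0 0 0 60;0 0 0 0 0 0 60;0 0 0 0 0 0 40;0 0 0 0 0 0 25;0 0 0 0 0 0 12;0 0 0 0 0 0 12;0 0 0 0 0 0 12;0 0 0 0 0 0 12;0 0 0 0 0 0 12;0 0 0 0 0 0 12;0 0 0 0 0 0 12",
  "force": 12
}}

```text
time: 26.6
position: [0.4843, -0.0864, 0.0338]
ee_rot: [[0.297, -0.955, -0.0], [-0.955, -0.297, -0.0], [0.0, 0.0, -1.0]]
ft_force: [-0.1, 0.5, 0.2]
width: 0.0139
```

>>> {"name": "arm_command", "arguments": {
  "series": "0.03 0 0 0 0 0 12;0.04 0 0 0 0 0 12;0 0 0 0 0 0 12;0 0 0 0 0 0 12;0 0 0 0 0 0 12"
}}

```text
time: 27.02
position: [0.485, -0.0884, 0.0337]
ee_rot: [[0.297, -0.955, -0.0], [-0.955, -0.297, 0.0], [-0.0, 0.0, -1.0]]
ft_force: [0.6, -0.2, 0.1]
width: 0.0121
```

>>> {"name": "arm_command", "arguments": {
  "series": "0 0 0 0 0 0 20;0 0 0 0 0 0 40;0 0 0 0 0 0 60;0 0 0 0 0 0 60;0 0 0 0 0 0 60;0 0 0 0 0 0 60;0 0 -0.3 0 0 0 60;0 0 -0.6 0 0 0 60;0 0 -0.8 0 0 0 60;0 0 -0.9 0 0 0 60;0 0 -0.9 0 0 0 60;0 0 -0.9 0 0 0 60;0 0 -0.9 0 0 0 60;0 0 -0.9 0 0 0 60;0 0 -0.8 0 0 0 60;0 0 -0.6 0 0 0 60;0 0 -0.3 0 0 0 60;0 0 0 0 0 0 60"
}}

```text
time: 28.52
position: [0.4859, -0.0884, 0.2734]
ee_rot: [[0.297, -0.955, 0.005], [-0.955, -0.297, 0.0], [0.001, -0.005, -1.0]]
ft_force: [0.3, 0.8, 1.0]
width: 0.0598
```

>>> {"name": "arm_command", "arguments": {
  "series": "-0.3 0 0 0 0 0 60;-0.6 0 0 0 0 0 60;-0.7 0 0 0 0 0 60;-0.6 0 0 0 0 0 60;-0.3 0 0 0 0 0 60;-0.1 0 0 0 0 0 60;0 0 0 0 0 0 60;0 0 0 0 0 0 60"
}}

```text
time: 29.18
position: [0.4617, -0.0141, 0.2703]
ee_rot: [[0.298, -0.955, -0.001], [-0.955, -0.298, -0.0], [0.0, 0.001, -1.0]]
ft_force: [0.1, -0.0, 0.5]
width: 0.0599
```

```bash
python3 - <<'E'
from h import *
s=r.sense();print(s['time'],s['position'])
s=snap('wrist','wrist12.png');print(s['world_from_camera'][:3,3])
cv2.imwrite('pics/wrist12z.png',cv2.resize(s['frame'][20:220,260:400,::-1],None,fx=3,fy=3,interpolation=cv2.INTER_CUBIC))
snap('side','side12.png')
E
python3 rd.py wrist12
```

```text
29.1833 [ 0.46166064 -0.01405682  0.27025127]
[ 0.48183135 -0.08474015  0.45708048]
wrist12 (np.float64(0.2220934928386369), np.float64(0.0031999999999999806))
   (0.018, -0.024, np.float64(0.0826), np.float64(94.0))
   (0.018, -0.03, np.float64(0.0827), np.float64(91.0))
   (0.018, -0.014, np.float64(0.0828), np.float64(100.0))
   (0.0205, -0.024, np.float64(0.0826), np.float64(94.0))
   (0.0205, -0.03, np.float64(0.0827), np.float64(92.0))
   (0.0205, -0.014, np.float64(0.0827), np.float64(101.0))
```

View pics/wrist12z.png

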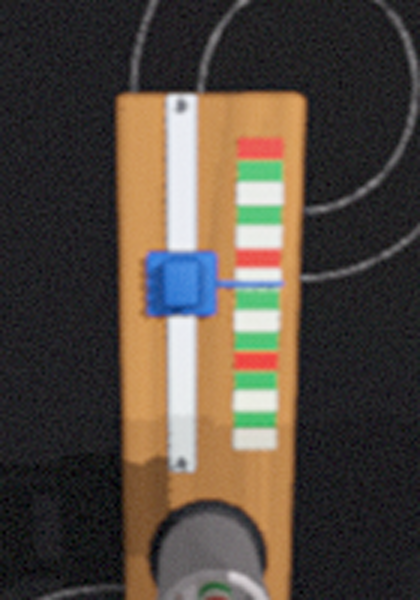

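View pics/side12.png

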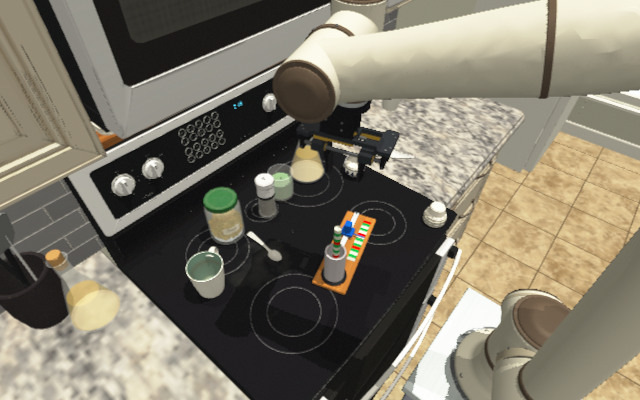

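The marker only followed by about 0.3 mm and reads 82.7. There is time for one more fine nudge, this time checking in the picture before letting go.

>>> {"name": "arm_command", "arguments": {
  "series": "0.3 0 0 0 0 0 60;0.6 0 0 0 0 0 60;0.7 0 0 0 0 0 60;0.6 0 0.3 0 0 0 60;0.3 0 0.5 0 0 0 60;0.04 0 0.7 0 0 0 60;0 0 0.8 0 0 0 60;0 0 0.8 0 0 0 60;0 0 0.8 0 0 0 60;0 0 0.8 0 0 0 60;0 0 0.8 0 0 0 60;0 0 0.7 0 0 0 60;0 0 0.5 0 0 0 60;0 0 0.3 0 0 0 60;0 0 0 0 0 0 60;0 0 0 0 0 0 60"
}}

```text
time: 30.62
position: [0.4848, -0.0873, 0.0608]
ee_rot: [[0.297, -0.955, -0.0], [-0.955, -0.297, -0.0], [0.0, 0.0, -1.0]]
ft_force: [0.5, 0.1, -0.7]
width: 0.0598
```

>>> {"name": "arm_command", "arguments": {
  "series": "0 0 0.3 0 0 0 60;0 0 0.3 0 0 0 60;0 0 0.2 0 0 0 60;0 0 0.1 0 0 0 60;0 0 0 0 0 0 40;0 0 0 0 0 0 25;0 0 0 0 0 0 0;0 0 0 0 0 0 0;0 0 0 0 0 0 0;0 0 0 0 0 0 0;0 0 0 0 0 0 0;0 0 0 0 0 0 0;0 0 0 0 0 0 0",
  "force": 20
}}

```text
time: 31.7
position: [0.4845, -0.0866, 0.0338]
ee_rot: [[0.297, -0.955, 0.0], [-0.955, -0.297, 0.0], [0.0, -0.0, -1.0]]
ft_force: [-0.5, -0.5, 0.1]
width: 0.0081
```

```bash
python3 - <<'E'
from h import *
s=r.sense();print(s['time'],s['position'],s['ft_force'],s['width'])
s=snap('wrist','wrist13.png')
E
python3 rd.py wrist13 wrist8 wrist7
```

```text
31.7 [ 0.48445637 -0.08664885  0.03379426] [-0.52097894 -0.47464187  0.12885444] 0.008127278221395792
wrist13 (np.float64(0.4410495950395717), np.float64(0.0031999999999999806))
   (0.018, -0.024, np.float64(0.0815), np.float64(138.0))
   (0.018, -0.03, np.float64(0.0815), np.float64(135.0))
   (0.018, -0.014, np.float64(0.0819), np.float64(142.0))
   (0.0205, -0.024, np.float64(0.0824), np.float64(136.0))
   (0.0205, -0.03, np.float64(0.0824), np.float64(138.0))
   (0.0205, -0.014, np.float64(0.0828), np.float64(138.0))
wrist8 (np.float64(0.4480694585120643), np.float64(0.002599999999999981))
   (0.018, -0.024, np.float64(0.0822), np.float64(140.0))
   (0.018, -0.03, np.float64(0.0822), np.float64(138.0))
   (0.018, -0.014, np.float64(0.0825), np.float64(142.0))
   (0.0205, -0.024, np.float64(0.0831), np.float64(140.0))
   (0.0205, -0.03, np.float64(0.0831), np.float64(142.0))
   (0.0205, -0.014, np.float64(0.0834), np.float64(148.0))
wrist7 (np.float64(0.5517918346486488), np.float64(0.0031999999999999806))
   (0.018, -0.024, np.float64(0.1339), np.float64(148.0))
   (0.018, -0.03, np.float64(0.1339), np.float64(147.0))
   (0.018, -0.014, np.float64(0.1337), np.float64(142.0))
   (0.0205, -0.024, np.float64(0.1348), np.float64(145.0))
   (0.0205, -0.03, np.float64(0.1348), np.float64(146.0))
   (0.0205, -0.014, np.float64(0.1346), np.float64(142.0))
```

Run:
```python
from h import *
s=load('wrist13');cv2.imwrite('pics/wrist13z.png',cv2.resize(s['frame'][120:310,250:390,::-1],None,fx=3.1,fy=3.1,interpolation=cv2.INTER_CUBIC))
s=snap('side','side13.png');cv2.imwrite('pics/side13z.png',cv2.resize(s['frame'][140:290,290:410,::-1],None,fx=4,fy=4,interpolation=cv2.INTER_CUBIC))
P=pts(load('wrist12'));f=load('wrist12')['frame'].astype(int)
m=(f[...,2]-f[...,0]>60)&(P[...,2]>.05)&(P[...,2]<.062)&(P[...,0]<.6)&(P[...,0]>.4);Q=P[m];print(len(Q),Q.mean(0),Q.min(0),Q.max(0))
```

```text
217 [ 0.48273527 -0.0890753   0.05653458] [ 0.47242665 -0.10082302  0.05311979] [ 0.49389894 -0.07699393  0.05897356]
```

View pics/wrist13z.png

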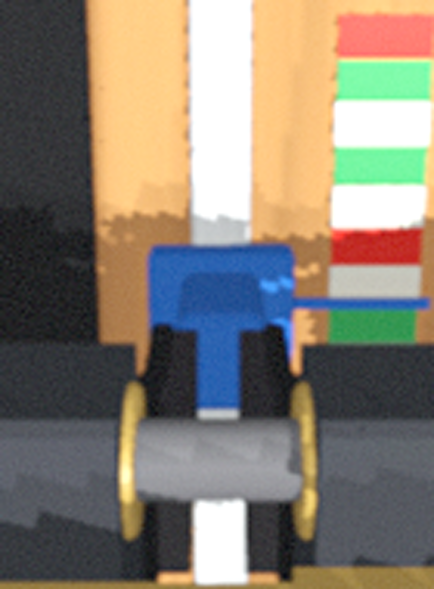

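View pics/side13z.png

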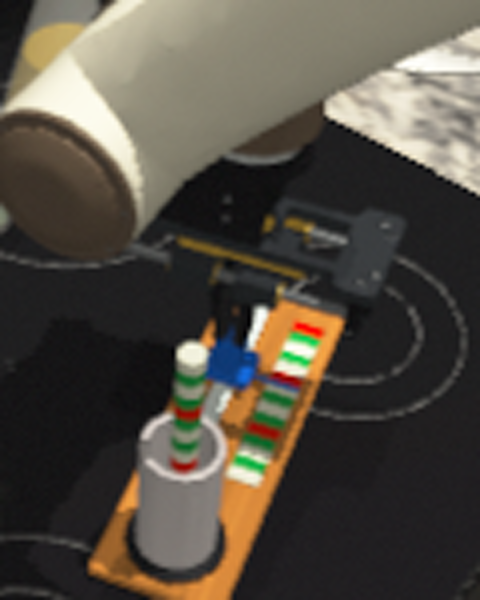

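The fingers are on both sides of the tab. Nudging outward and checking the picture while still holding.

>>> {"name": "arm_command", "arguments": {
  "series": "0.05 0 0 0 0 0 8;0.05 0 0 0 0 0 8;0 0 0 0 0 0 8;0 0 0 0 0 0 8"
}}

```text
time: 32.13
position: [0.4853, -0.0896, 0.0337]
ee_rot: [[0.297, -0.955, -0.0], [-0.955, -0.297, -0.0], [-0.0, 0.0, -1.0]]
ft_force: [0.3, 0.2, -0.6]
width: 0.0081
```

```bash
python3 - <<'E'
from h import *
s=r.sense();print(s['time'],s['position'],s['ft_force'],s['width'])
s=snap('wrist','wrist14.png')
E
python3 rd.py wrist14
```

```text
32.1333 [ 0.48534884 -0.08963371  0.03371986] [ 0.302533    0.1961745  -0.57431947] 0.008082800807026235
wrist14 (np.float64(0.45968682458436444), np.float64(0.0031999999999999806))
   (0.018, -0.024, np.float64(0.0815), np.float64(138.0))
   (0.018, -0.03, np.float64(0.0815), np.float64(138.0))
   (0.018, -0.014, np.float64(0.0819), np.float64(132.0))
   (0.0205, -0.024, np.float64(0.0824), np.float64(136.0))
   (0.0205, -0.03, np.float64(0.0824), np.float64(138.0))
   (0.0205, -0.014, np.float64(0.0828), np.float64(131.0))
```

Run:
```python
from h import *
s=load('wrist14');st=r.sense();p=st['position'];R=st['ee_rot']
def pr(*l): 
    u,v=proj(s,p+R@np.array(l)); return ((u-250)*3.1).round(0),((v-120)*3.1).round(0)
for x in(-.0095,.0095):
  for z in (0,-.023): print('finger inner x',x,'z',z,pr(x,.004,z),pr(x,-.004,z),'full w16:',pr(x,.008,z))
P=pts(s)
for v in range(190,262,6): print(v,round((v-120)*3.1),[ (P[v,u]).round(3).tolist() for u in (302,308,320,331)])
cv2.imwrite('pics/wrist14z.png',cv2.resize(s['frame'][120:310,250:390,::-1],None,fx=3.1,fy=3.1,interpolation=cv2.INTER_CUBIC))
```

```text
finger inner x -0.0095 z 0 (np.float64(226.0), np.float64(369.0)) (np.float64(191.0), np.float64(369.0)) full w16: (np.float64(243.0), np.float64(369.0))
finger inner x -0.0095 z -0.023 (np.float64(227.0), np.float64(415.0)) (np.float64(187.0), np.float64(415.0)) full w16: (np.float64(246.0), np.float64(415.0))
finger inner x 0.0095 z 0 (np.float64(226.0), np.float64(290.0)) (np.float64(190.0), np.float64(290.0)) full w16: (np.float64(244.0), np.float64(290.0))
finger inner x 0.0095 z -0.023 (np.float64(227.0), np.float64(328.0)) (np.float64(187.0), np.float64(328.0)) full w16: (np.float64(247.0), np.float64(328.0))
190 217 [[0.503, -0.106, 0.013], [0.498, -0.107, 0.012], [0.49, -0.112, 0.019], [0.482, -0.112, 0.011]]
196 236 [[0.501, -0.101, 0.012], [0.497, -0.103, 0.013], [0.489, -0.107, 0.018], [0.48, -0.108, 0.012]]
202 254 [[0.5, -0.097, 0.012], [0.495, -0.098, 0.011], [0.487, -0.103, 0.018], [0.479, -0.103, 0.012]]
208 273 [[0.499, -0.098, 0.028], [0.495, -0.099, 0.028], [0.487, -0.101, 0.028], [0.48, -0.104, 0.029]]
214 291 [[0.498, -0.093, 0.029], [0.494, -0.095, 0.029], [0.486, -0.099, 0.035], [0.479, -0.101, 0.033]]
220 310 [[0.497, -0.089, 0.029], [0.493, -0.096, 0.044], [0.486, -0.099, 0.047], [0.479, -0.101, 0.047]]
226 329 [[0.497, -0.098, 0.061], [0.493, -0.098, 0.059], [0.486, -0.098, 0.055], [0.48, -0.102, 0.058]]
232 347 [[0.496, -0.098, 0.071], [0.493, -0.098, 0.069], [0.485, -0.096, 0.058], [0.48, -0.102, 0.068]]
238 366 [[0.496, -0.098, 0.079], [0.493, -0.098, 0.076], [0.484, -0.091, 0.057], [0.481, -0.101, 0.076]]
244 384 [[0.495, -0.097, 0.083], [0.492, -0.098, 0.084], [0.483, -0.088, 0.057], [0.481, -0.101, 0.083]]
250 403 [[0.495, -0.097, 0.09], [0.492, -0.098, 0.091], [0.482, -0.084, 0.058], [0.481, -0.102, 0.092]]
256 422 [[0.499, -0.121, 0.143], [0.497, -0.122, 0.144], [0.493, -0.122, 0.143], [0.49, -0.123, 0.143]]
```

View pics/wrist14z.png

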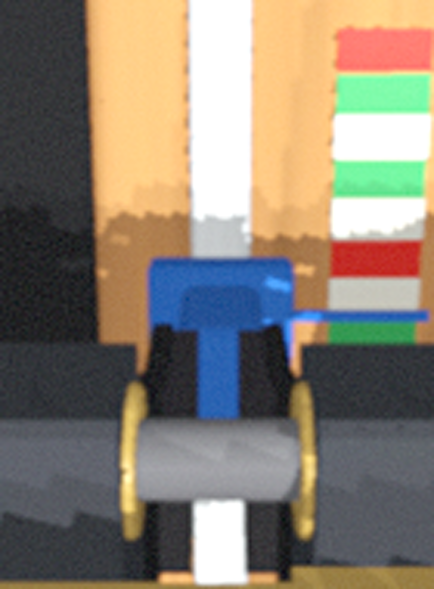

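The marker hasn't followed; there seems to be play. I'll pull a bit further and watch.

>>> {"name": "arm_command", "arguments": {
  "series": "0.05 0 0 0 0 0 8;0.05 0 0 0 0 0 8;0 0 0 0 0 0 8;0 0 0 0 0 0 8",
  "force": 10
}}

```text
time: 32.52
position: [0.4862, -0.0925, 0.0337]
ee_rot: [[0.297, -0.955, -0.0], [-0.955, -0.297, 0.0], [-0.0, 0.0, -1.0]]
ft_force: [0.6, 0.4, -0.1]
width: 0.0076
```

```bash
python3 - <<'E'
from h import *
s=r.sense();print(s['time'],s['position'],s['ft_force'],s['width'])
s=snap('wrist','wrist15.png')
E
python3 rd.py wrist15
```

```text
32.5167 [ 0.4862477  -0.09247229  0.03373179] [ 0.63067056  0.44979757 -0.11735998] 0.007632566076612654
wrist15 (np.float64(0.4846743871932386), np.float64(0.0031999999999999806))
   (0.018, -0.024, np.float64(0.0815), np.float64(139.0))
   (0.018, -0.03, np.float64(0.0816), np.float64(140.0))
   (0.018, -0.014, np.float64(0.0817), np.float64(161.0))
   (0.0205, -0.024, np.float64(0.0825), np.float64(137.0))
   (0.0205, -0.03, np.float64(0.0825), np.float64(142.0))
   (0.0205, -0.014, np.float64(0.0826), np.float64(156.0))
```

The grip doesn't engage in this direction. I'll release, go to the tube side of the tab, and push outward with nearly closed fingers.

>>> {"name": "arm_command", "arguments": {
  "series": "0 0 0 0 0 0 20;0 0 0 0 0 0 40;0 0 0 0 0 0 50;0 0 0 0 0 0 50;0 0 0 0 0 0 50;0 0 -0.3 0 0 0 50;0 0 -0.5 0 0 0 50;0 0 -0.4 0 0 0 50;0 0 -0.1 0 0 0 50;-0.4 0.04 0 0 0 0 30;-0.6 0.04 0 0 0 0 10;-0.21 0 0 0 0 0 10;0 0 0.2 0 0 0 10;0 0 0.4 0 0 0 10;0 0 0.4 0 0 0 10;0 0 0.2 0 0 0 10;0 0 0 0 0 0 10;0 0 0 0 0 0 10"
}}

```text
time: 34.07
position: [0.4732, -0.0588, 0.0364]
ee_rot: [[0.297, -0.955, -0.001], [-0.955, -0.297, -0.0], [0.0, 0.001, -1.0]]
ft_force: [0.1, 0.2, -0.0]
width: 0.0106
```

>>> {"name": "arm_command", "arguments": {
  "series": "0.1 0 0 0 0 0 10;0.1 0 0 0 0 0 10;0.1 0 0 0 0 0 10;0.03 0 0 0 0 0 10;0 0 0 0 0 0 10;0 0 0 0 0 0 10"
}}

```text
time: 34.57
position: [0.4762, -0.068, 0.0369]
ee_rot: [[0.297, -0.955, 0.0], [-0.955, -0.297, 0.0], [0.0, -0.0, -1.0]]
ft_force: [-0.2, -0.5, -0.4]
width: 0.0098
```

```bash
python3 - <<'E'
from h import *
s=r.sense();print(s['time'],s['position'],s['ft_force'],s['width'])
s=snap('wrist','wrist16.png')
cv2.imwrite('pics/wrist16z.png',cv2.resize(s['frame'][50:270,250:390,::-1],None,fx=2.7,fy=2.7,interpolation=cv2.INTER_CUBIC))
E
python3 rd.py wrist16
```

```text
34.5667 [ 0.47618538 -0.06802963  0.03692017] [-0.16439861 -0.51982656 -0.37544636] 0.00983849308153721
wrist16 (np.float64(0.3659021569867898), np.float64(0.0031999999999999806))
   (0.018, -0.024, np.float64(0.0819), np.float64(178.0))
   (0.018, -0.03, np.float64(0.0817), np.float64(174.0))
   (0.018, -0.014, np.float64(0.0823), np.float64(179.0))
   (0.0205, -0.024, np.float64(0.0826), np.float64(180.0))
   (0.0205, -0.03, np.float64(0.0824), np.float64(176.0))
   (0.0205, -0.014, np.float64(0.0829), np.float64(179.0))
```

View pics/wrist16z.png

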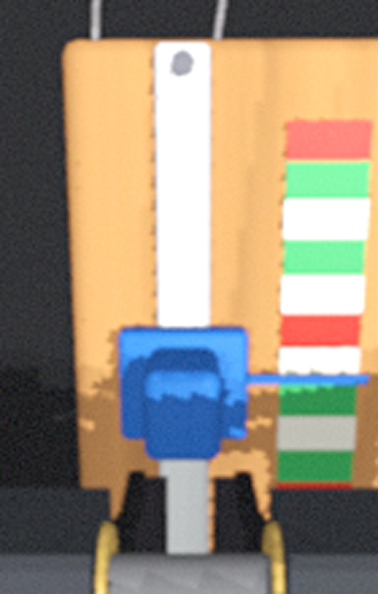

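>>> {"name": "arm_command", "arguments": {
  "series": "0.05 0 0 0 0 0 10;0.05 0 0 0 0 0 10;0.03 0 0 0 0 0 10;0 0 0 0 0 0 10;0 0 0 0 0 0 10"
}}

```text
time: 35.03
position: [0.4772, -0.0717, 0.0367]
ee_rot: [[0.297, -0.955, -0.0], [-0.955, -0.297, 0.0], [-0.0, 0.0, -1.0]]
ft_force: [-0.2, -0.2, -0.3]
width: 0.0101
```

```bash
python3 - <<'E'
from h import *
s=r.sense();print(s['time'],s['position'],s['ft_force'],s['width'])
s=snap('wrist','wrist17.png')
E
python3 rd.py wrist17
```

```text
35.0333 [ 0.47724039 -0.07166499  0.03672376] [-0.16921819 -0.2161711  -0.27312241] 0.010090756595927949
wrist17 (np.float64(0.37675056096977), np.float64(0.0031999999999999806))
   (0.018, -0.024, np.float64(0.0819), np.float64(141.0))
   (0.018, -0.03, np.float64(0.0817), np.float64(143.0))
   (0.018, -0.014, np.float64(0.0821), np.float64(182.0))
   (0.0205, -0.024, np.float64(0.0826), np.float64(136.0))
   (0.0205, -0.03, np.float64(0.0823), np.float64(134.0))
   (0.0205, -0.014, np.float64(0.0828), np.float64(181.0))
```

>>> {"name": "arm_command", "arguments": {
  "series": "0.05 0 0 0 0 0 10;0.05 0 0 0 0 0 10;0 0 0 0 0 0 10;0 0 0 0 0 0 10"
}}

```text
time: 35.42
position: [0.4782, -0.0745, 0.0367]
ee_rot: [[0.297, -0.955, 0.0], [-0.955, -0.297, 0.0], [0.0, -0.0, -1.0]]
ft_force: [-0.3, -0.2, -0.5]
width: 0.0102
```

```bash
python3 - <<'E'
from h import *
s=r.sense();print(s['time'],s['position'],s['ft_force'],s['width'])
s=snap('wrist','wrist18.png')
cv2.imwrite('pics/wrist18z.png',cv2.resize(s['frame'][50:270,250:390,::-1],None,fx=2.7,fy=2.7,interpolation=cv2.INTER_CUBIC))
E
python3 rd.py wrist18
```

```text
35.4167 [ 0.47816772 -0.07454757  0.03673351] [-0.33761386 -0.21425749 -0.52926638] 0.010179541996832747
wrist18 (np.float64(0.39394165078191895), np.float64(0.0031999999999999806))
   (0.018, -0.024, np.float64(0.0818), np.float64(134.0))
   (0.018, -0.03, np.float64(0.0818), np.float64(133.0))
   (0.018, -0.014, np.float64(0.0821), np.float64(131.0))
   (0.0205, -0.024, np.float64(0.0826), np.float64(135.0))
   (0.0205, -0.03, np.float64(0.0826), np.float64(141.0))
   (0.0205, -0.014, np.float64(0.0828), np.float64(137.0))
```

View pics/wrist18z.png

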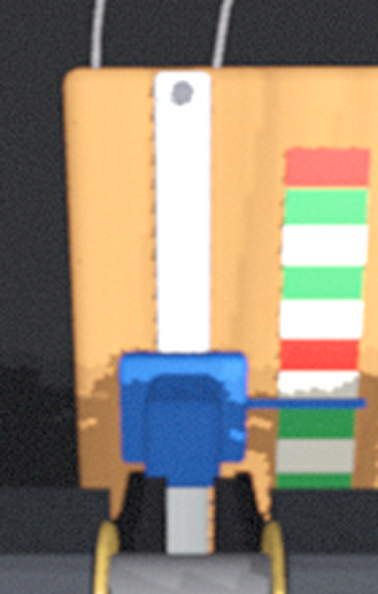

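>>> {"name": "arm_command", "arguments": {
  "series": "0.05 0 0 0 0 0 10;0.05 0 0 0 0 0 10;0 0 0 0 0 0 10;0 0 0 0 0 0 10"
}}

```text
time: 35.8
position: [0.479, -0.0774, 0.0367]
ee_rot: [[0.297, -0.955, -0.0], [-0.955, -0.297, 0.0], [-0.0, 0.0, -1.0]]
ft_force: [-1.0, -0.4, -0.0]
width: 0.0099
```

```bash
python3 - <<'E'
from h import *
s=r.sense();print(s['time'],s['position'],s['ft_force'],s['width'])
s=snap('wrist','wrist19.png')
cv2.imwrite('pics/wrist19z.png',cv2.resize(s['frame'][50:270,250:390,::-1],None,fx=2.7,fy=2.7,interpolation=cv2.INTER_CUBIC))
E
python3 rd.py wrist19
```

```text
35.8 [ 0.47903165 -0.07744661  0.03672388] [-1.03411885 -0.38611409 -0.04990455] 0.009860983338799664
wrist19 (np.float64(0.413357772533811), np.float64(0.0031999999999999806))
   (0.018, -0.024, np.float64(0.0817), np.float64(134.0))
   (0.018, -0.03, np.float64(0.0817), np.float64(137.0))
   (0.018, -0.014, np.float64(0.0822), np.float64(136.0))
   (0.0205, -0.024, np.float64(0.0825), np.float64(135.0))
   (0.0205, -0.03, np.float64(0.0825), np.float64(139.0))
   (0.0205, -0.014, np.float64(0.0829), np.float64(147.0))
```

View pics/wrist19z.png

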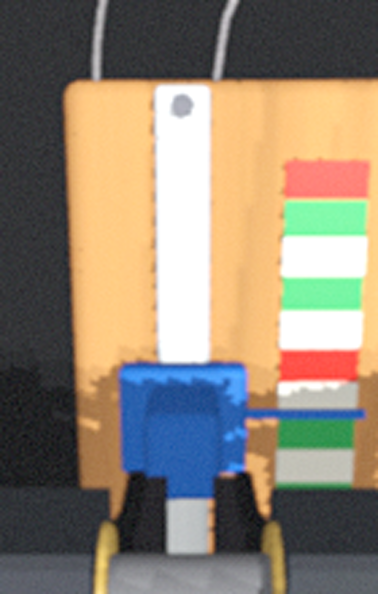

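Run:
```python
from h import *
for n,p in (('wrist16',(.4762,-.068,.0369)),('wrist6',(.5006,-.1361,.0855)),('wrist12',(.4617,-.0141,.2703)),('wrist3',(.4276,.045,.2516))):
    s=load(n);P=pts(s);R=np.array([[.297,-.955,0],[-.955,-.297,0],[0,0,-1.]])
    D=(P-np.array(p))@R  # tool coords
    m=(s['range_z']>0)&(np.abs(D[...,1])<.05)&(D[...,2]>-.07)&(D[...,2]<.012)&(np.abs(D[...,0])<.025)
    hsv=cv2.cvtColor(s['frame'],cv2.COLOR_RGB2HSV);m&=hsv[...,2]<90
    if m.sum():
        print(n,m.sum(),'toolz max',np.sort(D[...,2][m])[-8:].round(4),'x',D[...,0][m].max().round(4),'y',np.percentile(D[...,1][m],[0,100]).round(3))
        k=np.argsort(D[...,2][m])[-4:];print(D[m][k].round(4).tolist(),np.argwhere(m)[k].tolist())
```

```text
wrist16 923 toolz max [-0.0259 -0.0259 -0.0258 -0.0258 -0.0256 -0.0253 -0.0251 -0.0251] x 0.0123 y [-0.013  0.016]
[[0.0097, 0.0093, -0.0256], [0.0096, 0.0112, -0.0253], [0.0095, 0.0106, -0.0251], [0.0095, -0.0076, -0.0251]] [[227, 332], [227, 335], [227, 334], [227, 304]]
wrist6 1669 toolz max [-0.0245 -0.0244 -0.0244 -0.0242 -0.0242 -0.0237 -0.0236 -0.0234] x 0.0121 y [-0.04   0.044]
[[-0.0029, -0.0283, -0.0242], [0.0095, -0.0315, -0.0237], [0.0095, -0.0309, -0.0236], [0.0107, -0.037, -0.0234]] [[245, 271], [226, 265], [226, 266], [224, 256]]
wrist12 1729 toolz max [-0.024  -0.024  -0.024  -0.0239 -0.0238 -0.0238 -0.0236 -0.0235] x 0.0121 y [-0.04   0.044]
[[-0.0031, -0.0284, -0.0238], [0.0095, -0.0328, -0.0238], [0.0108, -0.0339, -0.0236], [0.0094, -0.0304, -0.0235]] [[245, 271], [226, 263], [224, 261], [226, 267]]
wrist3 1600 toolz max [0.0109 0.0111 0.0112 0.0113 0.0114 0.0115 0.0118 0.0119] x 0.0122 y [-0.016  0.02 ]
[[0.0059, 0.0072, 0.0114], [0.0043, 0.0087, 0.0115], [0.0026, -0.006, 0.0118], [0.0065, 0.0065, 0.0119]] [[213, 327], [215, 329], [217, 309], [212, 326]]
```

In the depth images the fingertips end about 24 mm short of the nominal TCP (lowest finger pixels at row 226, also in free air). So the fingers were only riding on the tab's top. I'll back off, go about 18 mm lower while watching the force, and push properly.

>>> {"name": "arm_command", "arguments": {
  "series": "-0.2 0 0 0 0 0 10;-0.2 0 0 0 0 0 10;0 0 0.15 0 0 0 10;0 0 0.15 0 0 0 10;0 0 0 0 0 0 10"
}}

```text
time: 36.27
position: [0.4746, -0.0657, 0.0267]
ee_rot: [[0.298, -0.955, -0.002], [-0.955, -0.298, -0.0], [-0.0, 0.002, -1.0]]
ft_force: [0.4, -0.6, -0.2]
width: 0.0103
```

>>> {"name": "arm_command", "arguments": {
  "series": "0 0 0.1 0 0 0 10;0 0 0.1 0 0 0 10;0 0 0.1 0 0 0 10;0 0 0 0 0 0 10"
}}

```text
time: 36.6
position: [0.4749, -0.066, 0.018]
ee_rot: [[0.297, -0.955, -0.001], [-0.955, -0.297, -0.0], [-0.0, 0.001, -1.0]]
ft_force: [-0.6, -0.5, -0.6]
width: 0.0098
```

>>> {"name": "arm_command", "arguments": {
  "series": "0.05 0 0 0 0 0 10;0.05 0 0 0 0 0 10;0 0 0 0 0 0 10;0 0 0 0 0 0 10"
}}

```text
time: 36.93
position: [0.4763, -0.0688, 0.0188]
ee_rot: [[0.297, -0.955, -0.0], [-0.955, -0.297, 0.0], [-0.0, 0.0, -1.0]]
ft_force: [0.0, 0.3, -0.3]
width: 0.0102
```

```bash
python3 - <<'E'
from h import *
s=r.sense();print(s['time'],s['position'],s['ft_force'],s['width'])
s=snap('wrist','wrist20.png')
cv2.imwrite('pics/wrist20z.png',cv2.resize(s['frame'][50:270,250:390,::-1],None,fx=2.7,fy=2.7,interpolation=cv2.INTER_CUBIC))
E
python3 rd.py wrist20
```

```text
36.9333 [ 0.47632724 -0.06884035  0.01876339] [ 0.0067346   0.34297614 -0.27294478] 0.010150750220594624
wrist20 (np.float64(0.40959247452015707), np.float64(0.0031999999999999806))
   (0.018, -0.024, np.float64(0.0831), np.float64(180.0))
   (0.018, -0.03, np.float64(0.083), np.float64(180.0))
   (0.018, -0.014, np.float64(0.0832), np.float64(184.0))
   (0.0205, -0.024, np.float64(0.0837), np.float64(178.0))
   (0.0205, -0.03, np.float64(0.0837), np.float64(176.0))
   (0.0205, -0.014, np.float64(0.0839), np.float64(179.0))
```

View pics/wrist20z.png

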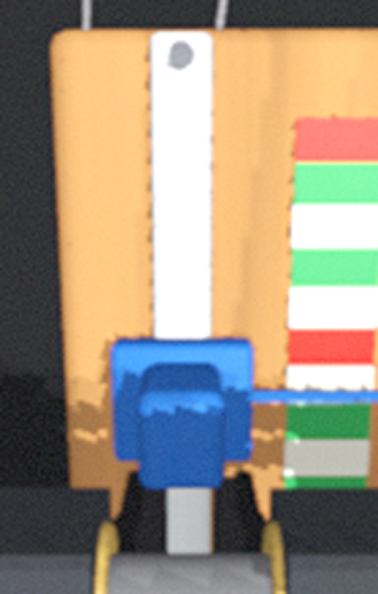

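Contact now moves the marker: it reads 83.7. One more small push, then retreat.

>>> {"name": "arm_command", "arguments": {
  "series": "0.03 0 0 0 0 0 10;0 0 0 0 0 0 10;0 0 0 0 0 0 10"
}}

```text
time: 37.23
position: [0.4766, -0.0696, 0.0188]
ee_rot: [[0.297, -0.955, 0.0], [-0.955, -0.297, 0.0], [-0.0, -0.0, -1.0]]
ft_force: [-1.4, 1.0, 0.6]
width: 0.0102
```

```bash
python3 - <<'E'
from h import *
s=r.sense();print(s['time'],s['position'],s['ft_force'],s['width'])
s=snap('wrist','wrist21.png')
E
python3 rd.py wrist21
```

```text
37.2333 [ 0.47661066 -0.06958846  0.01881061] [-1.36097126  1.02957622  0.62239235] 0.010160613992631552
wrist21 (np.float64(0.4147714291624491), np.float64(0.002599999999999981))
   (0.018, -0.024, np.float64(0.0846), np.float64(173.0))
   (0.018, -0.03, np.float64(0.0845), np.float64(174.0))
   (0.018, -0.014, np.float64(0.0846), np.float64(176.0))
   (0.0205, -0.024, np.float64(0.0853), np.float64(178.0))
   (0.0205, -0.03, np.float64(0.0853), np.float64(179.0))
   (0.0205, -0.014, np.float64(0.0853), np.float64(179.0))
```

>>> {"name": "arm_command", "arguments": {
  "series": "-0.1 0 0 0 0 0 10;-0.2 0 0 0 0 0 10;0 0 -0.3 0 0 0 10;0 0 -0.6 0 0 0 10;0 0 -0.8 0 0 0 10;0 0 -0.9 0 0 0 10;0 0 -0.9 0 0 0 10;0 0 -0.9 0 0 0 10;0 0 -0.9 0 0 0 10;0 0 -0.9 0 0 0 10;0 0 -0.9 0 0 0 10;0 0 -0.8 0 0 0 10;0 0 -0.6 0 0 0 10;0 0 -0.3 0 0 0 10;-0.4 0 0 0 0 0 10;-0.6 0 0 0 0 0 10;-0.5 0 0 0 0 0 10;-0.3 0 0 0 0 0 10;0 0 0 0 0 0 10;0 0 0 0 0 0 10"
}}

```text
time: 38.95
position: [0.4577, -0.0093, 0.2827]
ee_rot: [[0.299, -0.954, -0.0], [-0.954, -0.299, -0.0], [0.0, 0.0, -1.0]]
ft_force: [0.1, 0.4, 1.1]
width: 0.01
```

```bash
python3 - <<'E'
from h import *
s=r.sense();print(s['time'],s['position'],s['ft_force'])
s=snap('wrist','wrist22.png')
cv2.imwrite('pics/wrist22z.png',cv2.resize(s['frame'][20:220,260:400,::-1],None,fx=3,fy=3,interpolation=cv2.INTER_CUBIC))
s=snap('side','side22.png')
P=pts(s);z=P[...,2];d=np.hypot(P[...,0]-.4272,P[...,1]-.0495);m=(d<.007)&(z>.19)&(z<.21);print('top',z[m].mean(),m.sum())
E
python3 rd.py wrist22
```

```text
38.95 [ 0.45769091 -0.00932591  0.28268655] [0.13855668 0.36633966 1.14226764]
top 0.19421866369669577 26
wrist22 (np.float64(0.21547767683689273), np.float64(0.0031999999999999806))
   (0.018, -0.024, np.float64(0.0848), np.float64(93.0))
   (0.018, -0.03, np.float64(0.0849), np.float64(90.0))
   (0.018, -0.014, np.float64(0.0848), np.float64(101.0))
   (0.0205, -0.024, np.float64(0.0848), np.float64(95.0))
   (0.0205, -0.03, np.float64(0.0848), np.float64(92.0))
   (0.0205, -0.014, np.float64(0.0848), np.float64(103.0))
```

View pics/wrist22z.png

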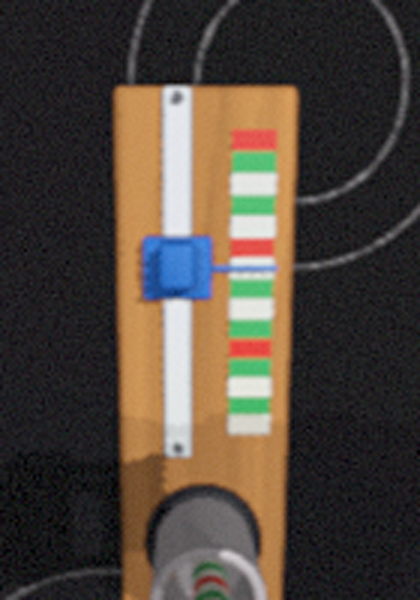

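View pics/side22.png

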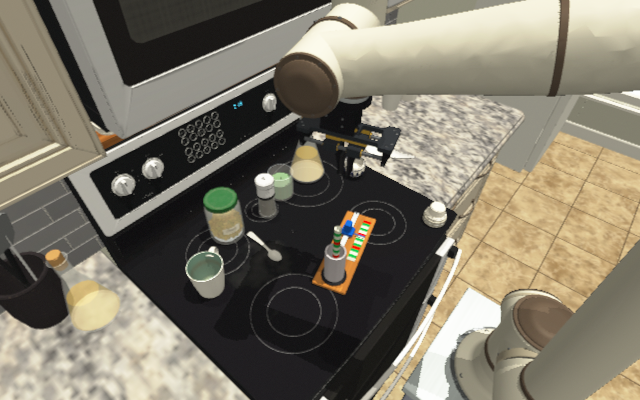

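The pointer is now mid-way through the white 80–90 band (row 268), reading about 84.8 mm. The rod is unchanged at about 84.5 mm, and the robot is clear of everything. Handing in.

```bash
python3 -c "
from station import r
print(r.hand_in(), r.sense()['time'])"
```

```text
the job is handed in; nothing more can be done
the job is handed in; nothing more can be done
```

I lowered the rod slowly down the tube until I felt contact (about 8 N), backed off and let go. It stands upright on the pods. Then I slid the marker to match, and handed in at about 39 s with the robot clear of everything.

**Rod:** the length above the rim read about 84.5 mm in both the wrist and side depth images; gripper heights at contact gave about 84 mm. The pods are therefore about 65–66 mm below the rim. A last side-camera check read the rod top about 1 mm lower than before, which is within the noise.

**Marker:** the pointer reads about 84.8 mm, taken from almost straight above.

**What went wrong:**
- **First slide:** it stopped about 2 mm short, at 82.4 mm. Two attempts to correct it by gripping the tab barely moved the marker.
- **Cause:** the depth images show the fingertips ending about 24 mm behind the nominal TCP, so the fingers were only riding on top of the tab. I went lower and pushed the tab sideways, which worked.

In the last pictures the other objects looked to be where they started.

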